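# Load two samples on an inspection stage plate

## Task

Load the aluminium stage plate for inspection: first lift the flat grey steel coupon off the blue ejector block and lay it flat, square and centred between the two stops of the long bay. Then push the yellow plunger fully down so that the square-tube sample rises out of its pocket, pick that up and lay it square and centred between the two stops of the short bay; each sample is to have equal gaps to its stops and lie centred on its scribed line. Leave everything else where it lies.

Things in the scene. Friction and masses are not known exactly. Their poses are not given: they have to be found in the camera images.
- stage: Fixed aluminium plate on the table, 220 (x) x 280 (y) x 14 mm thick; origin at the centre of its underside. Two bays lie side by side, both running along the plate's x; each has a dark steel stop (16 mm thick in x, 14 mm high above the plate) at both ends, and thin black scribed lines crossing at its centre. Its place and yaw (within 0.3 rad of the world's) vary, and it stands either left or right of the robot's middle line.
- long_bay (a point): Centre of the long bay, on the plate's top face (14 mm above the table); axes as the plate's. 75 mm toward the plate's +y from its middle. Stops 50 mm wide (y), inner faces at x = +-62.5 mm. For the coupon.
- short_bay (a point): Centre of the short bay, on the plate's top face; axes as the plate's. 75 mm toward the plate's -y from its middle. Stops 40 mm wide (y), inner faces at x = +-50 mm. For the tube.
- nest: Fixed blue ejector block, 115 mm (x), y from -130 to +40 mm, 54 mm high; origin on the table under the middle of the pocket, z up. The pocket, 91 (x) x 46 (y) mm, is open at the top; its floor is 12 mm above the table. It stands on the other side from the stage; yaw within 0.3 rad.
- plunger_top (a point): Centre of the top of the yellow round plunger cap (diameter 36 mm), at x = 0, y = -100 mm of the ejector block, 92 mm above the table when up, 66 mm when fully down.
- ejector (a joint): Travel of the plunger in m, 0 = up, 0.026 = fully down. Pressing it takes about 8 to 14 N; it stays where it is left. A lifter under the pocket rises by the same amount and raises the tube with it.
- coupon: Flat grey steel coupon, 110 (x) x 50 (y) x 5 mm, origin at the centre of its underside. 0.15 to 0.3 kg. It starts flat on top of the ejector block, over the pocket, mostly hiding the tube, its x within 0.3 rad of the block's.
- tube: Dark square-tube offcut, 40 (x) x 84 (y, its length) x 40 mm (z), origin at the centre of its underside. 0.22 to 0.45 kg. It starts sunk in the pocket, 2 mm below the block's top, its length along the block's x; with the plunger fully down it stands 24 mm out.
- angle_iron: Bystander: grey piece of angle iron, 75 x 75 mm foot and an upright leg 85 mm high and 6 mm thick at its own +y edge; origin under the centre of the foot. Stands close beside the ejector block, the foot's centre about 125 mm toward the block's +y, the leg on the block's side (the leg is nearest the block at y about 87 mm).
- blue_magnet: Bystander: blue magnet block, 35 (x) x 51 (y) x 30 mm, origin under its centre. Stands on the stage plate between the two bays, near the plate's +x end, its long side along the plate's x.
- blue_clamp: Bystander: blue G-clamp lying on the table, 128 x 118 x 18 mm.
- red_magnet: Bystander: red welding magnet square lying on the table, 105 x 105 x 17 mm.
- tape: Bystander: yellow tape measure on the table, 63 x 97 x 37 mm.
Things that resemble listed ones, but are neither listed nor needed, are in the scene too. Of the things shaped like the coupon, the grey one is meant.

How it is judged:
On the way, in this order (a step that is already met when the one before it is completed fails the run):
1. the coupon lies in the long bay, within 4 mm of its centre along and across the bay (x of coupon in the frame of long_bay between -0.004 and 0.004 m and y of coupon in the frame of long_bay between -0.004 and 0.004 m and z of coupon in the frame of long_bay between -0.004 and 0.004 m and angle between the x axis of coupon and the x axis of long_bay, either way round below 0.08 rad and angle between coupon's own z axis and vertical below 0.08 rad), for 0.2 s.
2. the plunger is pushed down at least 20 mm and the tube stands raised in its pocket (value of joint ejector above 0.02 m and z of tube in the frame of nest above 0.029 m and horizontal distance between tube and nest below 0.012 m), for 0.2 s.
At the end, for the whole second after the job is handed in: The coupon lies flat in the long bay and the tube flat in the short bay, each within 4 mm of the bay's centre along and across it and within 0.08 rad of square, resting on the plate (within 4 mm) and at rest (all of step 1 and x of tube in the frame of short_bay between -0.004 and 0.004 m and y of tube in the frame of short_bay between -0.004 and 0.004 m and z of tube in the frame of short_bay between -0.004 and 0.004 m and angle between the y axis of tube and the x axis of short_bay, either way round below 0.08 rad and angle between tube's own z axis and vertical below 0.08 rad and linear speed of each of coupon, tube below 0.01 m/s); the robot touches nothing.
It fails at once if angle iron is moved by more than 20 mm (distance of angle_iron from where it was at the start of the episode above 0.02 m).
It fails at once if blue magnet is moved by more than 20 mm (distance of blue_magnet from where it was at the start of the episode above 0.02 m).
It fails at once if blue clamp is moved by more than 20 mm (distance of blue_clamp from where it was at the start of the episode above 0.02 m).
It fails at once if red magnet is moved by more than 20 mm (distance of red_magnet from where it was at the start of the episode above 0.02 m).
It fails at once if tape is moved by more than 20 mm (distance of tape from where it was at the start of the episode above 0.02 m).
It also fails if it takes over 70 s, if anything falls off the work surface, if the arm or the gripper's body presses on something with over 40 N, if the wrist force passes 120 N, or if a joint passes its speed limit or range.

## Robot

A 6-joint arm with a two-finger parallel gripper is mounted at the origin on the work surface; the furniture and walls round the work are solid. World frame = base frame: x ahead of the robot, y to its left, z up, the work surface at z = 0. Lengths are in m, angles in rad, forces in N, time in s.
With the tool pointing down it reaches from about 0.3 to 0.875 m from the base axis. Payload 6.4 kg.
Tool frame: the origin (TCP) lies at the very end of the fingers, on their centre line; the grasp point (between the pads) lies 19 mm behind it; z points along the fingers, x is the direction in which the jaws open and shut, and the axes are right-handed (so a half turn about z gives the same grasp; the last joint's range is limited). The gripper opens to 85 mm and grips with 20 to 120 N. Pads are 22 mm wide; open, the fingers measure 114 mm over their backs; the gripper's body (76 mm by 85 mm) begins 54 mm behind the grasp point. The pads swing forward as they close: fully open they stand 13 mm farther back than shut.
Start: joints at [0.985, 0.181, 1.607, -0, 1.354, -0.206], TCP at [0.213, 0.534, 0.231] pointing down, gripper open.
Joint ranges: [-2.99, 2.99], [-0.89, 2.07], [0.3, 2.58], [-1.14, 4.28], [0, 2.63], [-3.12, 3.12]. Speed limits (rad/s): [2.57, 2.57, 3.01, 3.14, 3.14, 3.14].

## Interface

Orientations are given as a unit quaternion [w, x, y, z].
In Python, from bench import sense, cams, r gives the robot as it stands.
- The arm moves only by the tool move_arm, never from a script. Its argument "increments" is a list of rows, each an object of numbers: "tx", "ty", "tz": the shift along the tool's x, y, z in m; "yaw": the turn about the tool's z in rad; "grip": the closure, from -1 (fully open) to 1 (shut). In form: [{"tx": .., "ty": .., "tz": .., "yaw": .., "grip": ..}, ...]. A call has 1 to 20 rows; each row shifts and turns the commanded pose from where the row before left it, along the tool's axes as they then stand; what a row does not reach is not made up. A row lasts 1/12 s, in which the tool goes at most 41.7 mm and 7.16 degrees, less where a joint would pass 70% of its speed; a pose out of reach is approached as far as the arm can. A call with a gripper value outside its range is refused whole. The fingers move at their own pace and stop on an object; "grip_force" is the grip in N (left out, the last holds). Time passes only in rows, so rows that do not move let the fingers close. It gives the time, the measured TCP pose, the force and the opening at its end, in the units of the state.
- sense(): the state, without advancing time (a new reading comes with each control period).
- cams.get_image(name): name is "scene" or "top" or "wrist"; returns the picture (480x640x3 uint8, red, green, blue); there is no depth.
- cams.calibration(name): a dict with "intrinsics" (3x3 intrinsics, pixels), "dist_coeffs" ([k1, k2, p1, p2, k3] as OpenCV has them; the pictures are not rectified), "R" (3x3) and "t" (3): a world point X has camera coordinates R X + t. Camera axes: x right, y down, z forward; pixel columns grow to the right and rows downward; lengths in m; the calibration is good to about 2 mm. A picture is of the moment at which its call begins: read the wrist's pose just before it. calibration takes no time and is no camera call; for the wrist camera it gives the pose at the moment of the call.
- r.close_job(): hands the job in, once; it reports no verdict.
Trained networks look in the newest picture that a camera, given by its name, has taken for a name from the list of things; names that differ only in an ending like _2 or _b are one class to them, and where a whole thing is asked for, a point or a joint stands for the part that bears it (a point fixed in the world has none). Each returns a list of dicts, best first, with "score" (0 to 1); they miss things now and then, are a little off and sometimes report something else, mostly with a low value. They report only what shows in the picture. A call takes as long as a camera call. They do not tell look-alikes from the thing itself.
- cams.look_for(camera, label): "box" ([left, top, right, bottom] in pixels, round what is visible of it).
- cams.place_of(camera, label): "point" ([column, row] in pixels: a listed point, or the origin of a listed thing).
The state is a dict: "clock": time; "joints": joint angles; "qd": joint speeds; "effort": joint torques, N m; "eef_pos": TCP position; "tool_rot": TCP orientation; "ft_force": force on the tool from outside, world axes, zero at the start; "wrist_torque": the same for the moment, N m; "width": finger opening in m.
Only numpy, scipy, OpenCV 4.12 (cv2) and the standard library are available. Lean on these libraries where they do the work, as an engineer would, in place of code of your own. Each camera call takes 0.05 s, during which the arm holds its last target.

## Working session

There is one attempt and no reset: what is moved stays moved. The work goes in short steps, Python scripts to look and compute and a tool call to move; the robot and the scene stay as the last step left them, time stands still between calls to the robot, and variables do not carry over. Pictures are saved under pics/ and viewed, and the job is handed in when it is done.

Besides the shell and the picture viewer there is one more tool, called by a JSON object that holds its "op" and its "data". move_arm: Moves the arm, as the interface text tells. Its arguments: {"type":"object","properties":{"increments":{"type":"array"},"grip_force":{"type":"number"}},"required":["increments"]}

```bash
ls; mkdir -p pics; python3 - <<'E'
from bench import sense,cams,r
import cv2,json
s=sense();print({k:s[k] for k in s})
for n in ("scene","top","wrist"):
    im=cams.get_image(n);cv2.imwrite(f"pics/a_{n}.png",im[:,:,::-1])
    c=cams.calibration(n);print(n,c)
E
```

```text
pics
{'clock': 0.0, 'joints': array([ 9.84680187e-01,  1.81578071e-01,  1.60803913e+00,  1.51178892e-05,
        1.35375362e+00, -2.06333438e-01]), 'qd': array([-0.00064556,  0.00038366, -0.00030643, -0.00016561,  0.0008068 ,
        0.00151849]), 'effort': array([ 7.27632250e-04, -4.44862318e+01, -3.51340663e+01, -2.43141112e-04,
        9.19444661e-03, -3.24858945e-05]), 'eef_pos': array([0.21284626, 0.53355656, 0.23034827]), 'tool_rot': array([ 3.30510436e-04,  8.27864909e-01,  5.60926824e-01, -8.25399119e-04]), 'ft_force': array([ 0.25537638, -0.71623461, -0.25835085]), 'wrist_torque': array([-0.00412588,  0.04208198, -0.00770972]), 'width': 0.08534953977855658}
scene {'intrinsics': array([[469.69459794,   0.        , 324.29126967],
       [  0.        , 469.69459794, 242.66122897],
       [  0.        ,   0.        ,   1.        ]]), 'dist_coeffs': array([-0.07566239,  0.        ,  0.        ,  0.        ,  0.        ]), 'R': array([[ 0.8670018 , -0.4979334 , -0.01924092],
       [-0.3873251 , -0.64911194, -0.65470066],
       [ 0.31350781,  0.57507914, -0.75564332]]), 't': arra
[... 302 characters left out ...]
'R': array([[ 1.10466591e-03, -9.99963586e-01, -8.46203016e-03],
       [-9.97497170e-01, -5.03614925e-04, -7.07046085e-02],
       [ 7.06977722e-02,  8.51895611e-03, -9.97461404e-01]]), 't': array([0.00477187, 0.48059833, 1.70830043])}
wrist {'intrinsics': array([[368.27839676,   0.        , 318.88483217],
       [  0.        , 368.27839676, 236.50749019],
       [  0.        ,   0.        ,   1.        ]]), 'dist_coeffs': array([0.00580054, 0.        , 0.        , 0.        , 0.        ]), 'R': array([[ 0.3701926 ,  0.92895311, -0.00188749],
       [ 0.89525348, -0.35621933,  0.26763592],
       [ 0.24794886, -0.10076662, -0.96351827]]), 't': array([-0.57463084, -0.0349921 ,  0.37762122])}
```

View pics/a_scene.png

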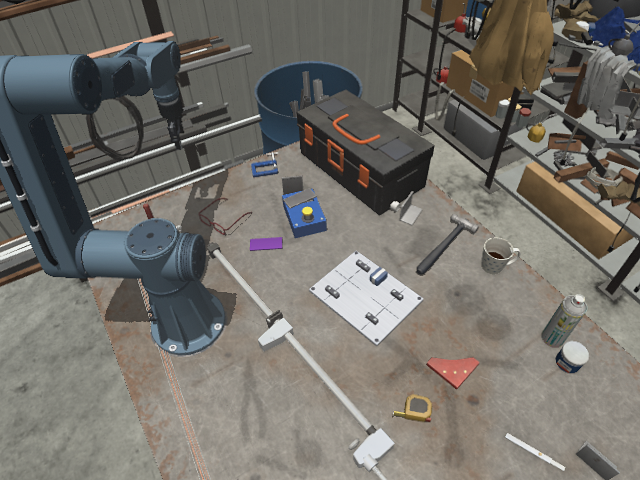

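View pics/a_top.png

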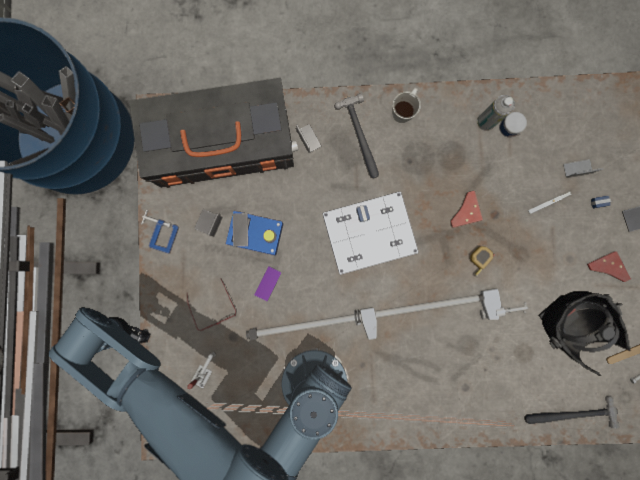

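View pics/a_wrist.png

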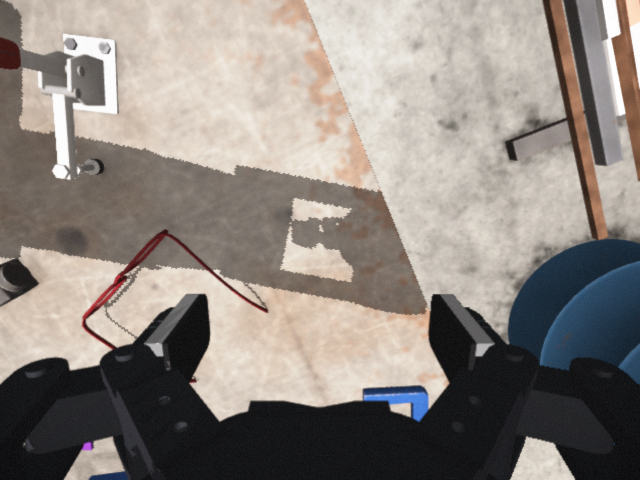

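```bash
cat > h.py <<'E'
import numpy as np,cv2
from bench import sense,cams,r
from scipy.spatial.transform import Rotation as Ro
def w(c,px,z):
    px=np.array(px,float).reshape(-1,1,2)
    n=cv2.undistortPoints(px,c["intrinsics"],c["dist_coeffs"]).reshape(-1,2)
    d=np.c_[n,np.ones(len(n))]@c["R"]; o=-c["R"].T@c["t"]
    return o+d*((z-o[2])/d[:,2])[:,None]
def proj(c,X):
    rv=cv2.Rodrigues(c["R"])[0]
    return cv2.projectPoints(np.array(X,float).reshape(-1,3),rv,c["t"],c["intrinsics"],c["dist_coeffs"])[0].reshape(-1,2)
def tcp():
    s=sense();q=s["tool_rot"];return s["eef_pos"],Ro.from_quat([q[1],q[2],q[3],q[0]]).as_matrix(),s
def toyaw():
    p,R,s=tcp();return np.arctan2(R[1,0],R[0,0])
def inc(target,yawx):
    """shift in tool axes (current) to world target, and yaw increment so tool x points along world angle yawx (mod pi)"""
    p,R,s=tcp();d=R.T@(np.array(target)-p)
    dy=(yawx-toyaw()+np.pi/2)%np.pi-np.pi/2
    return d,-dy
E
python3 - <<'E'
from h import *
im=cv2.imread("pics/a_top.png")
cv2.imwrite("pics/a_top_z1.png",cv2.resize(im[180:300,190:340],None,fx=5,fy=5,interpolation=cv2.INTER_CUBIC))
cv2.imwrite("pics/a_top_z2.png",cv2.resize(im[180:290,310:430],None,fx=5,fy=5,interpolation=cv2.INTER_CUBIC))
c=cams.calibration("top")
cams.get_image("top")
for l,z in (("long_bay",.014),("short_bay",.014),("stage",0),("nest",0),("plunger_top",.092),("coupon",.054),("angle_iron",0),("blue_magnet",.014),("tube",.012),("blue_clamp",0),("red_magnet",0),("tape",0)):
    for d in cams.place_of("top",l)[:3]:print(l,round(d["score"],2),d["point"],w(c,d["point"],z).round(3))
E
```

```text
long_bay 0.69 [348.7, 236.9] [[ 0.494 -0.119  0.014]]
short_bay 0.9 [392.7, 226.8] [[ 0.529 -0.27   0.014]]
short_bay 0.72 [242.0, 227.7] [[0.526 0.247 0.014]]
short_bay 0.23 [475.3, 261.3] [[ 0.411 -0.548  0.014]]
stage 0.63 [371.8, 234.7] [[ 0.503 -0.199  0.   ]]
stage 0.35 [153.8, 232.2] [[0.511 0.554 0.   ]]
nest 0.55 [246.1, 229.1] [[0.522 0.235 0.   ]]
plunger_top 0.67 [267.6, 233.8] [[0.498 0.152 0.092]]
coupon 0.8 [266.2, 283.1] [[0.337 0.159 0.054]]
coupon 0.72 [242.6, 229.2] [[0.517 0.239 0.054]]
angle_iron 0.69 [206.7, 224.4] [[0.539 0.372 0.   ]]
blue_magnet 0.74 [359.9, 212.2] [[ 0.579 -0.158  0.014]]
blue_clamp 0.92 [157.0, 231.3] [[0.515 0.543 0.   ]]
red_magnet 0.96 [462.9, 211.3] [[ 0.584 -0.513  0.   ]]
tape 0.74 [476.2, 260.2] [[ 0.416 -0.555  0.   ]]
tape 0.64 [267.7, 235.4] [[0.501 0.16  0.   ]]
```

View pics/a_top_z1.png

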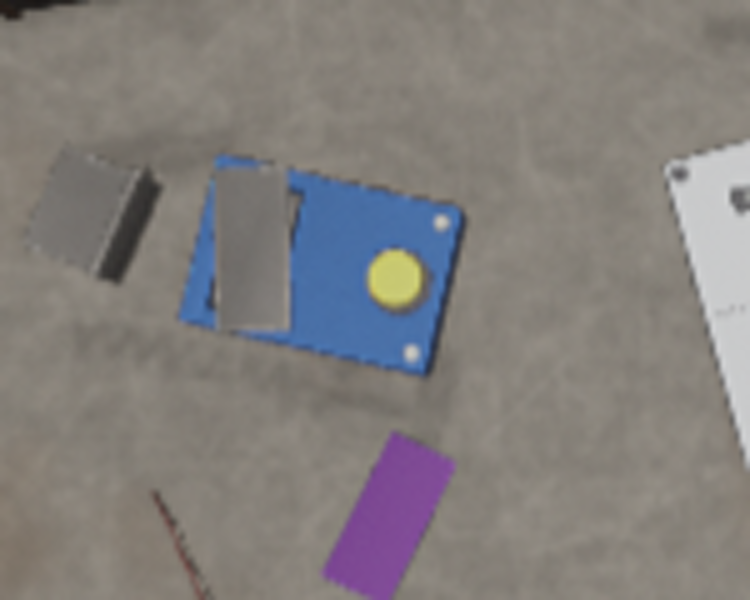

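View pics/a_top_z2.png

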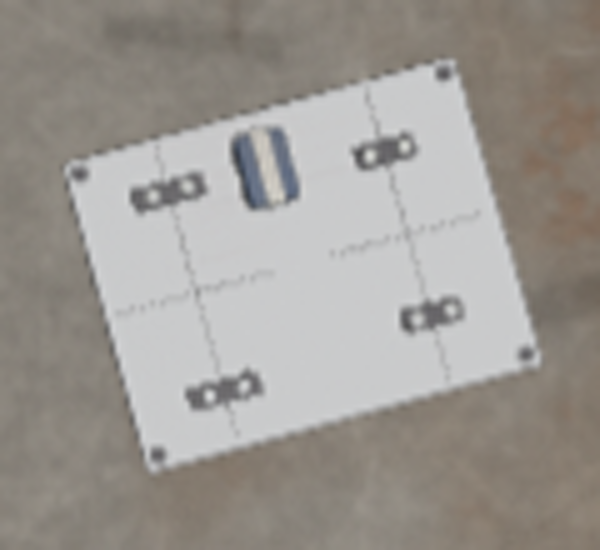

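```bash
python3 - <<'E'
from h import *
c=cams.calibration("wrist");p,R,s=tcp()
o=-c["R"].T@c["t"]
print("cam pos in tool",R.T@(o-p)); print("cam axes rows in tool\n",(c["R"]@R).round(3))
print(toyaw())
# view point: axis hit at z=.05 relative to tool when tcp at height .25
a=(c["R"]@R)[2]; q=R.T@(o-p); print(q+a*((.25-.05)-q[2])/a[2])
# tcp tip pixels
print(proj(c,[p,p-R[:,2]*.019]))
ct=cams.calibration("top")
f=lambda x,y:w(ct,[190+x/5,180+y/5],.059)
print("coupon",f(252,247))
g=lambda x,y:w(ct,[310+x/5,180+y/5],.014)
print("long",g(197,290),"short",g(408,233))
E
```

```text
cam pos in tool [ 0.0005106  -0.06762265 -0.14150846]
cam axes rows in tool
 [[ 1.    -0.001  0.001]
 [ 0.001  0.963 -0.268]
 [-0.     0.268  0.963]]
1.1909654921526047
[0.00036448 0.02734092 0.2       ]
[[317.77004015 301.46921172]
 [317.58917457 323.98792057]]
coupon [[0.51577112 0.24587323 0.059     ]]
long [[ 0.49054311 -0.12129207  0.014     ]] short [[ 0.52977092 -0.26585085  0.014     ]]
```

{"op": "move_arm", "data": {"increments": [{"tx":-0.0157,"ty":0.0311,"tz":0,"yaw":0,"grip":-1},{"tx":-0.0157,"ty":0.0311,"tz":0,"yaw":0,"grip":-1},{"tx":-0.0157,"ty":0.0311,"tz":0,"yaw":0,"grip":-1},{"tx":-0.0157,"ty":0.0311,"tz":0,"yaw":0,"grip":-1},{"tx":-0.0157,"ty":0.0311,"tz":0,"yaw":0,"grip":-1},{"tx":-0.0157,"ty":0.0311,"tz":0,"yaw":0,"grip":-1},{"tx":-0.0157,"ty":0.0311,"tz":0,"yaw":0,"grip":-1},{"tx":-0.0157,"ty":0.0311,"tz":0,"yaw":0,"grip":-1},{"tx":-0.0157,"ty":0.0311,"tz":0,"yaw":0,"grip":-1},{"tx":-0.0157,"ty":0.0311,"tz":0,"yaw":0,"grip":-1},{"tx":-0.0157,"ty":0.0311,"tz":0,"yaw":0,"grip":-1},{"tx":-0.0157,"ty":0.0311,"tz":0,"yaw":0,"grip":-1},{"tx":0,"ty":0,"tz":0,"yaw":-0.095,"grip":-1},{"tx":0,"ty":0,"tz":0,"yaw":-0.095,"grip":-1},{"tx":0,"ty":0,"tz":0,"yaw":-0.095,"grip":-1},{"tx":0,"ty":0,"tz":0,"yaw":-0.095,"grip":-1},{"tx":0,"ty":0,"tz":0,"yaw":0,"grip":-1},{"tx":0,"ty":0,"tz":0,"yaw":0,"grip":-1}]}}

```text
clock: 2.3
eef_pos: [0.49, 0.2207, 0.2313]
tool_rot: [0.0, 0.708, 0.706, 0.0]
ft_force: [-0.9, -1.0, 0.9]
width: 0.0851
```

```bash
python3 - <<'E'
from h import *
p,R,s=tcp();print(p,toyaw(),s["qd"].round(3))
c=cams.calibration("wrist")
im=cams.get_image("wrist");cv2.imwrite("pics/b1.png",im[:,:,::-1]); import pickle;pickle.dump(c,open("b1.pkl","wb"))
E
```

```text
[0.48995189 0.22069192 0.23132286] 1.5681620492538761 [ 0.004 -0.001  0.002  0.001 -0.     0.017]
```

View pics/b1.png

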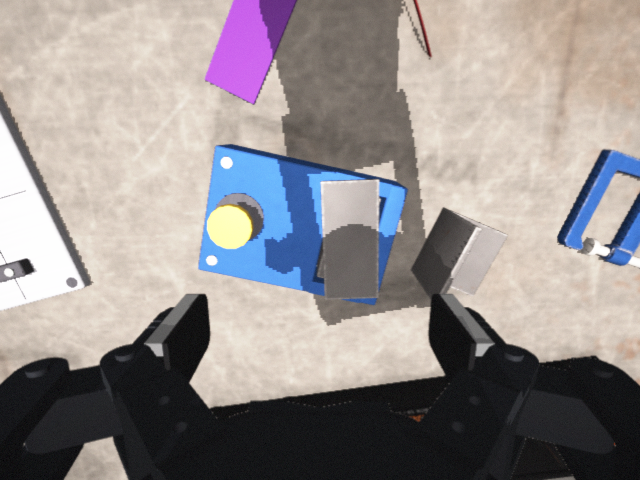

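```bash
python3 - <<'E'
from h import *
import pickle
c=pickle.load(open("b1.pkl","rb"))
im=cv2.imread("pics/b1.png")
cv2.imwrite("pics/b1z.png",cv2.resize(im[140:310,195:415],None,fx=3.5,fy=3.5,interpolation=cv2.INTER_CUBIC))
g=cv2.cvtColor(im,cv2.COLOR_BGR2GRAY)
k=np.array([(321,181),(378,180),(379,298),(324,299)],np.float32)
k2=cv2.cornerSubPix(g,k.reshape(-1,1,2).copy(),(4,4),(-1,-1),(3,50,.01)).reshape(-1,2)
print(k2)
for kk in (k,k2):
    W=w(c,kk,.059)[:,:2];print(W.round(4),[np.linalg.norm(W[i]-W[i-1]).round(4) for i in range(4)],W.mean(0))
print("nest",w(c,[(221,146),(406,187),(376,304),(199,268)],.054).round(4))
E
```

```text
[[320.13153 181.3371 ]
 [377.93466 177.3025 ]
 [377.01163 297.4011 ]
 [325.10043 296.43698]]
[[0.4608 0.2228]
 [0.4601 0.2711]
 [0.569  0.2765]
 [0.5699 0.2255]] [np.float64(0.1091), np.float64(0.0483), np.float64(0.109), np.float64(0.051)] [0.51493673 0.24900469]
[[0.4611 0.2221]
 [0.4578 0.271 ]
 [0.5684 0.2747]
 [0.5673 0.2266]] [np.float64(0.1063), np.float64(0.049), np.float64(0.1106), np.float64(0.0481)] [0.51364227 0.24857024]
nest [[0.432  0.1388 0.054 ]
 [0.4668 0.2964 0.054 ]
 [0.5775 0.2748 0.054 ]
 [0.541  0.1105 0.054 ]]
```

View pics/b1z.png

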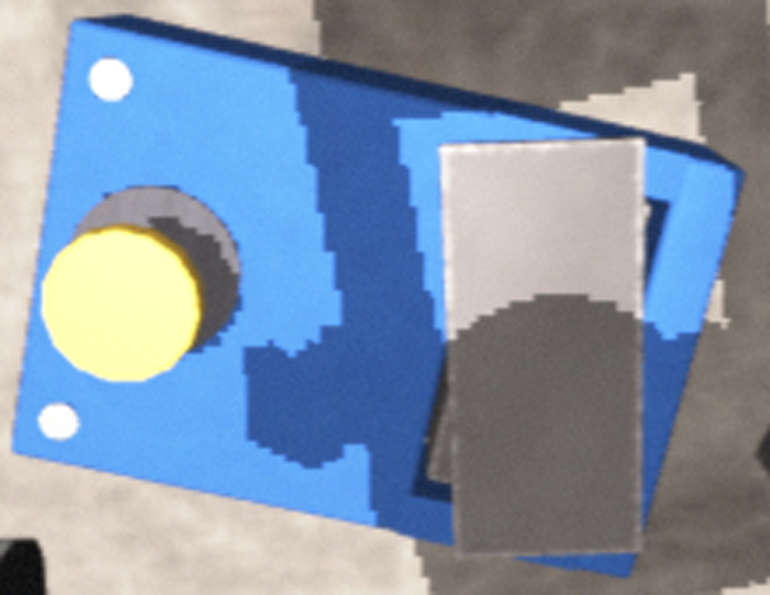

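{"op": "move_arm", "data": {"increments": [{"tx":0.0094,"ty":0.0082,"tz":0.034,"yaw":-0.013,"grip":-0.43},{"tx":0.0094,"ty":0.0082,"tz":0.034,"yaw":-0.013,"grip":-0.43},{"tx":0.0094,"ty":0.0082,"tz":0.034,"yaw":-0.012,"grip":-0.43},{"tx":0,"ty":0,"tz":0.025,"yaw":0,"grip":-0.43},{"tx":0,"ty":0,"tz":0.01,"yaw":0,"grip":-0.43},{"tx":0,"ty":0,"tz":0,"yaw":0,"grip":-0.43},{"tx":0,"ty":0,"tz":0,"yaw":0,"grip":-0.43}]}}

```text
clock: 2.93
eef_pos: [0.5143, 0.2492, 0.0948]
tool_rot: [-0.0, 0.694, 0.72, -0.0]
ft_force: [1.4, -0.1, 0.6]
width: 0.0608
```

```bash
python3 - <<'E'
from h import *
p,R,s=tcp();print(p,toyaw(),s["qd"].round(3),s["width"],s["ft_force"])
c=cams.calibration("wrist")
im=cams.get_image("wrist");cv2.imwrite("pics/b2.png",im[:,:,::-1])
print(proj(c,[p+R[:,0]*.03,p-R[:,0]*.03,p]))
E
```

```text
[0.51426548 0.24923353 0.09480926] 1.608058374697653 [-0.003 -0.035 -0.026  0.001 -0.001 -0.006] 0.060816028181282046 [ 1.35881395 -0.06205165  0.59943603]
[[389.48857532 301.1851962 ]
 [246.30623534 301.05302919]
 [317.88769526 301.10495772]]
```

View pics/b2.png

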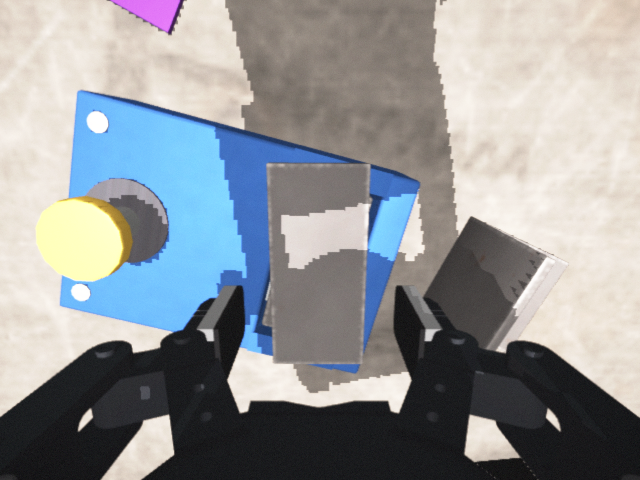

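{"op": "move_arm", "data": {"increments": [{"tx":0,"ty":0,"tz":0.02,"yaw":0,"grip":-0.43},{"tx":0,"ty":0,"tz":0.01,"yaw":0,"grip":-0.43},{"tx":0,"ty":0,"tz":0.005,"yaw":0,"grip":-0.43},{"tx":0,"ty":0,"tz":0.0,"yaw":0,"grip":-0.43},{"tx":0,"ty":0,"tz":0.0,"yaw":0,"grip":-0.43}]}}

```text
clock: 3.4
eef_pos: [0.5145, 0.2492, 0.0599]
tool_rot: [0.0, 0.694, 0.72, 0.0]
ft_force: [0.1, 0.2, -0.5]
width: 0.0614
```

```bash
python3 - <<'E'
from h import *
p,R,s=tcp();print(p,toyaw(),s["qd"].round(3),s["width"],s["ft_force"])
im=cams.get_image("wrist");cv2.imwrite("pics/b3.png",im[:,:,::-1])
c=cams.calibration("wrist")
for z in (0,.004,.008,.012):
  print(z,proj(c,[p+R[:,0]*.0305-R[:,1]*.011-R[:,2]*z,p-R[:,0]*.0305-R[:,1]*.011-R[:,2]*z]))
E
```

```text
[0.5144518  0.249237   0.05994815] 1.6087783186460087 [ 0.001 -0.008 -0.008  0.    -0.001 -0.002] 0.06144948749217904 [ 0.10175799  0.22444728 -0.50778953]
0 [[391.75715016 275.7388671 ]
 [243.56152308 275.60645199]]
0.004 [[393.65172787 279.43800563]
 [241.58806102 279.3013527 ]]
0.008 [[395.64798945 283.33551633]
 [239.50870178 283.19435903]]
0.012 [[397.75435745 287.44781665]
 [237.31467539 287.30186332]]
```

View pics/b3.png

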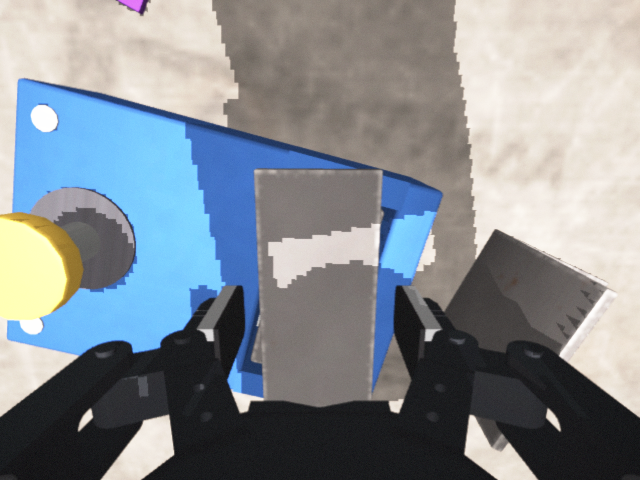

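{"op": "move_arm", "data": {"increments": [{"tx":0,"ty":0,"tz":0.006,"yaw":0,"grip":-0.43},{"tx":0,"ty":0,"tz":0.005,"yaw":0,"grip":-0.43},{"tx":0,"ty":0,"tz":0.0,"yaw":0,"grip":-0.43},{"tx":0,"ty":0,"tz":0.0,"yaw":0,"grip":-0.35},{"tx":0,"ty":0,"tz":0.0,"yaw":0,"grip":-0.3},{"tx":0,"ty":0,"tz":0.0,"yaw":0,"grip":-0.3}], "grip_force": 30}}

```text
clock: 3.95
eef_pos: [0.5156, 0.2495, 0.0499]
tool_rot: [0.001, 0.693, 0.72, 0.001]
ft_force: [-2.6, -1.3, 11.3]
width: 0.0556
```

```bash
python3 - <<'E'
from h import *
p,R,s=tcp();print(p,toyaw(),s["qd"].round(3),s["width"],s["ft_force"])
im=cams.get_image("wrist");cv2.imwrite("pics/b4.png",cv2.resize(im[200:420,200:440,::-1],None,fx=2.7,fy=2.7))
E
```

```text
[0.5156104  0.24951522 0.04992508] 1.6090386270137869 [-0.001 -0.001  0.     0.    -0.002  0.   ] 0.055573068444280914 [-2.61621899 -1.33316791 11.26984056]
```

View pics/b4.png

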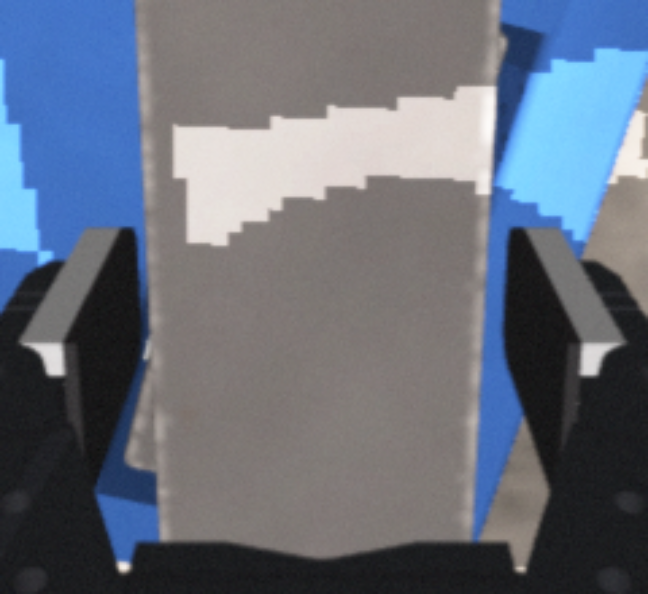

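{"op": "move_arm", "data": {"increments": [{"tx":0,"ty":0,"tz":-0.0032,"yaw":0,"grip":-0.3},{"tx":0,"ty":0,"tz":0,"yaw":0,"grip":-0.3},{"tx":0,"ty":0,"tz":0,"yaw":0,"grip":0.1},{"tx":0,"ty":0,"tz":0.0,"yaw":0,"grip":0.1},{"tx":0,"ty":0,"tz":0.0,"yaw":0,"grip":0.1},{"tx":0,"ty":0,"tz":0.0,"yaw":0,"grip":0.1}], "grip_force": 40}}

```text
clock: 4.5
eef_pos: [0.5143, 0.2493, 0.0519]
tool_rot: [0.0, 0.693, 0.72, 0.0]
ft_force: [-1.0, -0.5, 5.7]
width: 0.0486
```

```bash
python3 - <<'E'
from h import *
p,R,s=tcp();print(p,toyaw(),s["qd"].round(3),s["width"],s["ft_force"])
im=cams.get_image("wrist");cv2.imwrite("pics/b5.png",cv2.resize(im[200:420,200:440,::-1],None,fx=2.7,fy=2.7))
E
```

```text
[0.51428327 0.24929814 0.05185805] 1.6089834059077948 [-0.     0.001  0.     0.     0.    -0.   ] 0.04855583510714289 [-1.03124696 -0.48621618  5.69288418]
```

View pics/b5.png

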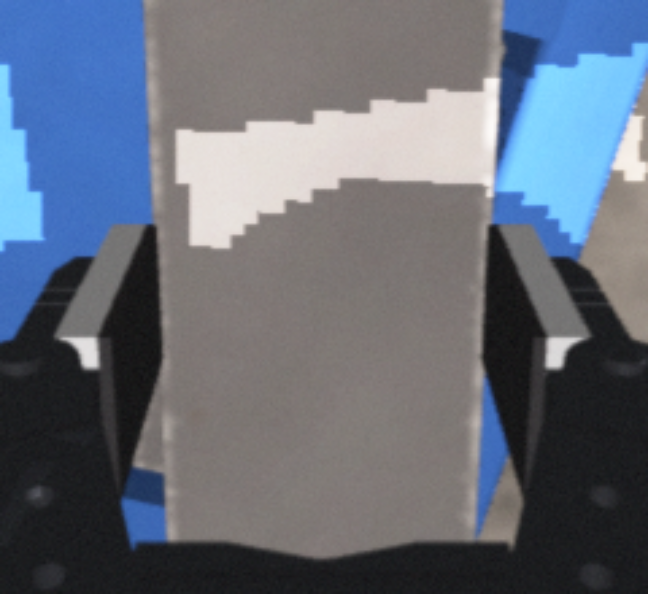

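{"op": "move_arm", "data": {"increments": [{"tx":0,"ty":0,"tz":-0.01,"yaw":0,"grip":0.1},{"tx":0,"ty":0,"tz":-0.02,"yaw":0,"grip":0.1},{"tx":0,"ty":0,"tz":-0.03,"yaw":0,"grip":0.1},{"tx":0,"ty":0,"tz":-0.03,"yaw":-0.077,"grip":0.1},{"tx":0,"ty":0,"tz":-0.03,"yaw":-0.077,"grip":0.1},{"tx":0,"ty":0,"tz":-0.03,"yaw":-0.077,"grip":0.1},{"tx":-0.0255,"ty":-0.0126,"tz":0,"yaw":0,"grip":0.1},{"tx":-0.0255,"ty":-0.0126,"tz":0,"yaw":0,"grip":0.1},{"tx":-0.0255,"ty":-0.0126,"tz":0,"yaw":0,"grip":0.1},{"tx":-0.0255,"ty":-0.0126,"tz":0,"yaw":0,"grip":0.1},{"tx":-0.0255,"ty":-0.0126,"tz":0,"yaw":0,"grip":0.1},{"tx":-0.0255,"ty":-0.0126,"tz":0,"yaw":0,"grip":0.1},{"tx":-0.0255,"ty":-0.0126,"tz":0,"yaw":0,"grip":0.1},{"tx":-0.0255,"ty":-0.0126,"tz":0,"yaw":0,"grip":0.1},{"tx":-0.0255,"ty":-0.0126,"tz":0,"yaw":0,"grip":0.1},{"tx":-0.0255,"ty":-0.0126,"tz":0,"yaw":0,"grip":0.1},{"tx":0,"ty":0,"tz":0,"yaw":0,"grip":0.1},{"tx":0,"ty":0,"tz":0,"yaw":0,"grip":0.1},{"tx":0,"ty":0,"tz":0,"yaw":0,"grip":0.1}]}}

```text
clock: 6.13
eef_pos: [0.4602, -0.0297, 0.2013]
tool_rot: [-0.0, 0.606, 0.795, 0.0]
ft_force: [0.5, -0.2, -1.9]
width: 0.0482
```

```bash
python3 - <<'E'
from h import *
import pickle
p,R,s=tcp();print(p,toyaw(),s["qd"].round(3),s["width"],s["ft_force"])
c=cams.calibration("wrist")
im=cams.get_image("wrist");cv2.imwrite("pics/c1.png",im[:,:,::-1]);pickle.dump((c,p,R),open("c1.pkl","wb"))
E
```

```text
[ 0.46022657 -0.02974585  0.20134244] 1.839235437130637 [ 0.024  0.004 -0.004  0.001 -0.003 -0.002] 0.04823345466528059 [ 0.49494301 -0.18596963 -1.87293824]
```

View pics/c1.png

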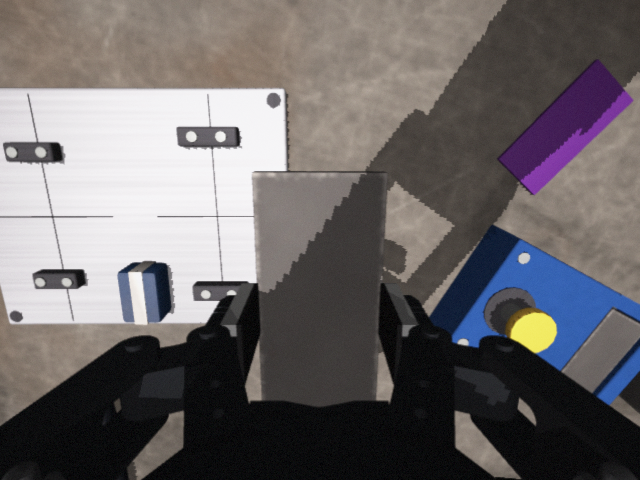

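```bash
python3 - <<'E'
from h import *
import pickle
c,p,R=pickle.load(open("c1.pkl","rb"))
im=cv2.imread("pics/c1.png")
cv2.imwrite("pics/c1z.png",cv2.resize(im[80:330,0:300],None,fx=2.4,fy=2.4,interpolation=cv2.INTER_CUBIC))
cv2.imwrite("pics/c1y.png",cv2.resize(im[160:260,230:400],None,fx=4,fy=4,interpolation=cv2.INTER_CUBIC))
E
```

```text
(no output)
```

View pics/c1z.png

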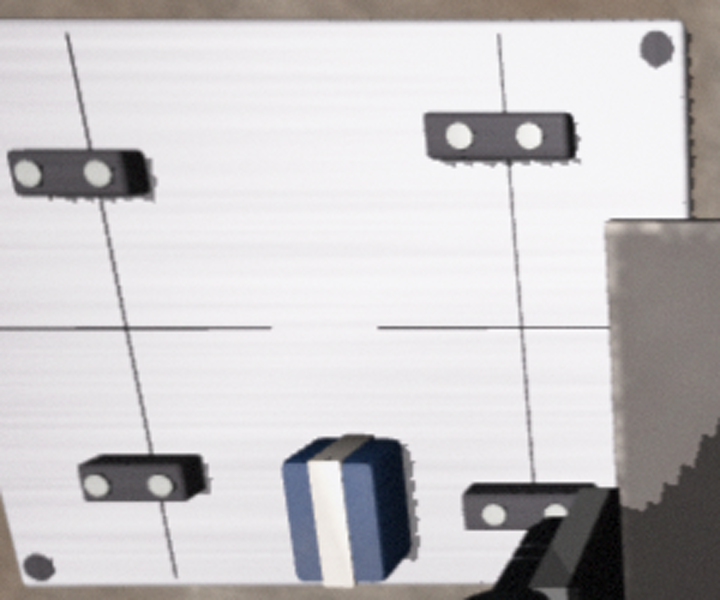

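View pics/c1y.png

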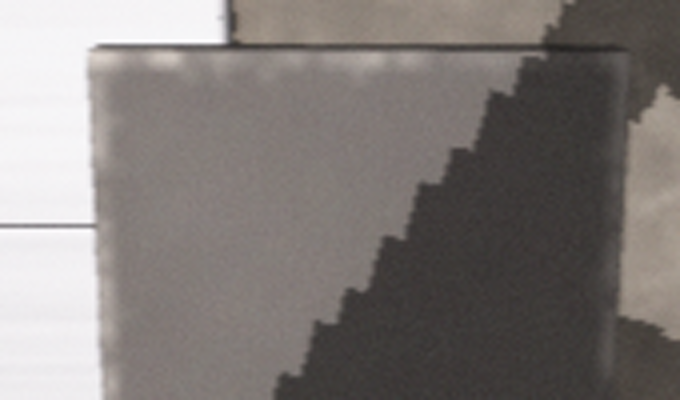

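```bash
python3 - <<'E'
from h import *
import pickle
c,p,R=pickle.load(open("c1.pkl","rb"))
u=lambda a,f,o:(np.array(a,float)+.5)/f-.5+np.array(o)
L=w(c,u([(499,35),(509,162),(522,327),(533,478)],2.4,(0,80)),.014)[:,:2]
T=w(c,u([(3,327),(270,327),(378,327),(608,327)],2.4,(0,80)),.014)[:,:2]
S=w(c,u([(67,35),(126,327),(176,577)],2.4,(0,80)),.014)[:,:2]
for n,a in (("L",L),("S",S)):
    d=a[-1]-a[0];print(n,np.arctan2(d[1],d[0]))
d=T[0]-T[-1];print("T",np.arctan2(-d[0]*-1,-d[1]), d)
print("long",L[2],"short",S[1],"dist",np.linalg.norm(L[2]-S[1]),"yaw from bays",np.arctan2(*( (L[2]-S[1])*[-1,1])))
for z in (.2065,.2085):
    e=w(c,u([(91,47),(628,47)],4,(230,160)),z);q=(e-p)@R
    print(z,"coupon near corners in tool",q.round(4),"width",np.linalg.norm(e[0]-e[1]),"centre ty",q[:,1].mean()+.055,"tx",q[:,0].mean())
E
```

```text
L 0.26980760830663636
S 0.27125533462940216
T 0.2694383035729168 [ 0.06092893 -0.22063428]
long [ 0.48909777 -0.11768341] short [ 0.52900522 -0.26220257] dist 0.14992796249116713 yaw from bays 0.2694253103659833
0.2065 coupon near corners in tool [[-0.024  -0.0542 -0.0052]
 [ 0.0251 -0.0542 -0.0051]] width 0.04916010738399463 centre ty 0.000804790588800057 tx 0.0005486771030834905
0.2085 coupon near corners in tool [[-0.0237 -0.0544 -0.0072]
 [ 0.0248 -0.0544 -0.0071]] width 0.04843916591089218 centre ty 0.0006128364876180001 tx 0.0005473720110046772
```

{"op": "move_arm", "data": {"increments": [{"tx":-0.0231,"ty":0.001,"tz":0.015,"yaw":-0.001,"grip":0.1},{"tx":-0.0231,"ty":0.001,"tz":0.025,"yaw":0,"grip":0.1},{"tx":-0.0231,"ty":0.001,"tz":0.025,"yaw":0,"grip":0.1},{"tx":-0.0232,"ty":0.001,"tz":0.025,"yaw":0,"grip":0.1},{"tx":0,"ty":0,"tz":0.025,"yaw":0,"grip":0.1},{"tx":0,"ty":0,"tz":0.02,"yaw":0,"grip":0.1},{"tx":0,"ty":0,"tz":0.011,"yaw":0,"grip":0.1},{"tx":0,"ty":0,"tz":0,"yaw":0,"grip":0.1},{"tx":0,"ty":0,"tz":0,"yaw":0,"grip":0.1},{"tx":0,"ty":0,"tz":0,"yaw":0,"grip":0.1}]}}

```text
clock: 7.02
eef_pos: [0.4902, -0.118, 0.0568]
tool_rot: [0.001, 0.605, 0.796, 0.0]
ft_force: [0.4, 0.6, -2.1]
width: 0.0484
```

```bash
python3 - <<'E'
from h import *
import pickle
p,R,s=tcp();print(p,toyaw(),s["qd"].round(3),s["width"],s["ft_force"])
c=cams.calibration("wrist")
im=cams.get_image("wrist");cv2.imwrite("pics/c2.png",im[:,:,::-1]);pickle.dump((c,p,R),open("c2.pkl","wb"))
E
```

```text
[ 0.49018322 -0.11799178  0.05680722] 1.8422193402453326 [-0.006 -0.014 -0.004 -0.003 -0.003 -0.001] 0.04839816702917762 [ 0.38441758  0.6135557  -2.09940791]
```

View pics/c2.png

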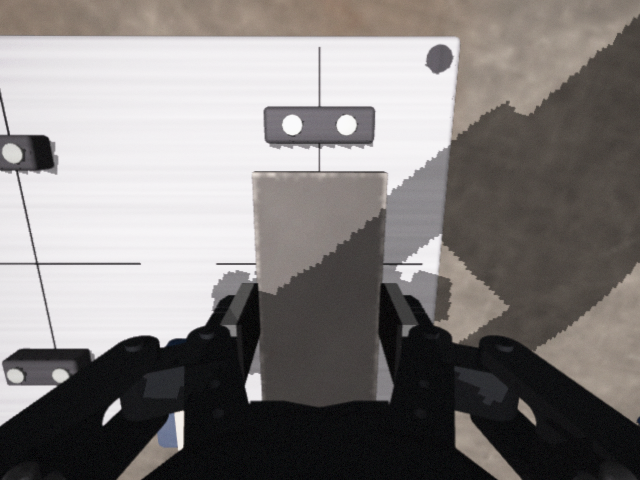

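```bash
python3 - <<'E'
from h import *
import pickle
c,p,R=pickle.load(open("c2.pkl","rb"))
im=cv2.imread("pics/c2.png")
cv2.imwrite("pics/c2z.png",cv2.resize(im[40:280,200:440],None,fx=2.5,fy=2.5,interpolation=cv2.INTER_CUBIC))
l=w(c,[(319.8,50),(319.8,158)],.014);t=w(c,[(217,264),(422,263.5)],.014)
print((l-p)@R,(t-p)@R); d=l[0]-l[1];print(np.arctan2(-d[1],-d[0]))
e=w(c,[(252.5,172),(386.7,172)],p[2]+.007);print((e-p)@R)
st=w(c,[(264,107),(374,107),(264,139),(375,139)],.028);print("stop top",(st-p)@R)
E
```

```text
[[ 0.000675   -0.10413596  0.04263965]
 [ 0.00073699 -0.05608975  0.04271647]] [[-0.05372735 -0.0009351   0.04288259]
 [ 0.05492215 -0.00138022  0.04272664]]
0.27271323771937706
[[-0.02363953 -0.05413918 -0.00705291]
 [ 0.02481981 -0.05418053 -0.00712222]]
stop top [[-0.02368184 -0.07873019  0.02871509]
 [ 0.02434474 -0.07875152  0.02864643]
 [-0.02422195 -0.06523015  0.02873747]
 [ 0.02534903 -0.06526179  0.02866659]]
```

View pics/c2z.png

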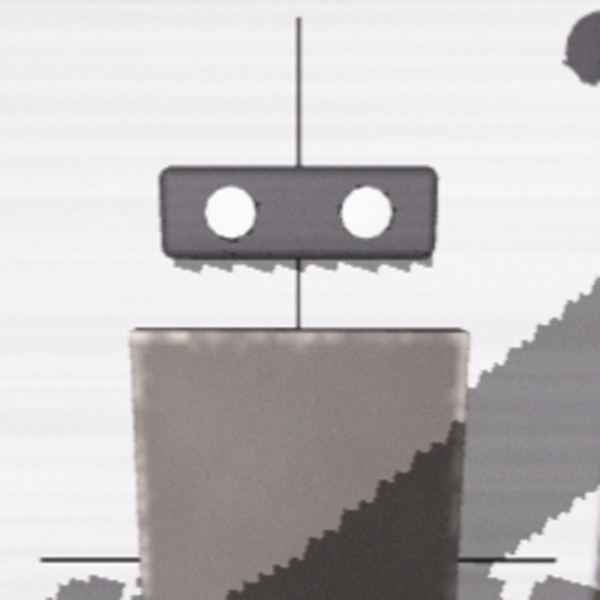

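{"op": "move_arm", "data": {"increments": [{"tx":0,"ty":-0.002,"tz":0.012,"yaw":0,"grip":0.1},{"tx":0,"ty":0,"tz":0.014,"yaw":0,"grip":0.1},{"tx":0,"ty":0,"tz":0.008,"yaw":0,"grip":0.1},{"tx":0,"ty":0,"tz":0.004,"yaw":0,"grip":0.1},{"tx":0,"ty":0,"tz":0.002,"yaw":0,"grip":0.1},{"tx":0,"ty":0,"tz":0,"yaw":0,"grip":0.1},{"tx":0,"ty":0,"tz":0,"yaw":0,"grip":0.1}]}}

```text
clock: 7.65
eef_pos: [0.4876, -0.1189, 0.0161]
tool_rot: [0.001, 0.605, 0.796, 0.0]
ft_force: [-0.6, -0.0, -1.9]
width: 0.0479
```

```bash
python3 - <<'E'
from h import *
import pickle
p,R,s=tcp();print(p,toyaw(),s["qd"].round(3),s["width"],s["ft_force"])
c=cams.calibration("wrist")
im=cams.get_image("wrist");cv2.imwrite("pics/c3.png",im[:,:,::-1]);pickle.dump((c,p,R),open("c3.pkl","wb"))
E
```

```text
[ 0.48761961 -0.11892785  0.01608705] 1.8410957611223453 [ 0.001 -0.003 -0.001  0.001 -0.003  0.001] 0.04785916721950732 [-0.61142498 -0.00370971 -1.89971716]
```

View pics/c3.png

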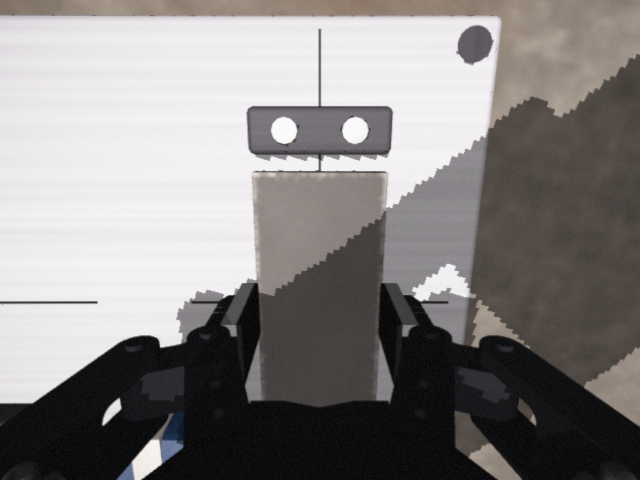

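```bash
python3 - <<'E'
from h import *
import pickle
c,p,R=pickle.load(open("c3.pkl","rb"))
im=cv2.imread("pics/c3.png")
cv2.imwrite("pics/c3z.png",cv2.resize(im[90:190,240:400],None,fx=5,fy=5,interpolation=cv2.INTER_CUBIC))
l=w(c,[(319.8,30),(319.8,160)],.014);t=w(c,[(3,302),(195,302),(440,302)],.014)
print((l-p)@R,(t-p)@R)
e=w(c,[(252.5,172),(386.7,172)],p[2]+.007);print((e-p)@R)
st=w(c,[(248,107),(392,107),(248,153),(392,153)],.028);print("stop top",(st-p)@R)
E
```

```text
[[ 0.00061241 -0.10235599  0.00201105]
 [ 0.0006676  -0.05781736  0.00204389]] [[-0.13371601  0.00154543  0.00218224]
 [-0.05237317  0.00153989  0.00212502]
 [ 0.05183245  0.00139483  0.00205162]]
[[-0.02366142 -0.05414178 -0.00702333]
 [ 0.02482103 -0.05417715 -0.00705746]]
stop top [[-0.02324321 -0.07599754 -0.01195272]
 [ 0.02461273 -0.07601828 -0.01198639]
 [-0.0240144  -0.06107661 -0.01194116]
 [ 0.02542414 -0.06110818 -0.01197596]]
```

View pics/c3z.png

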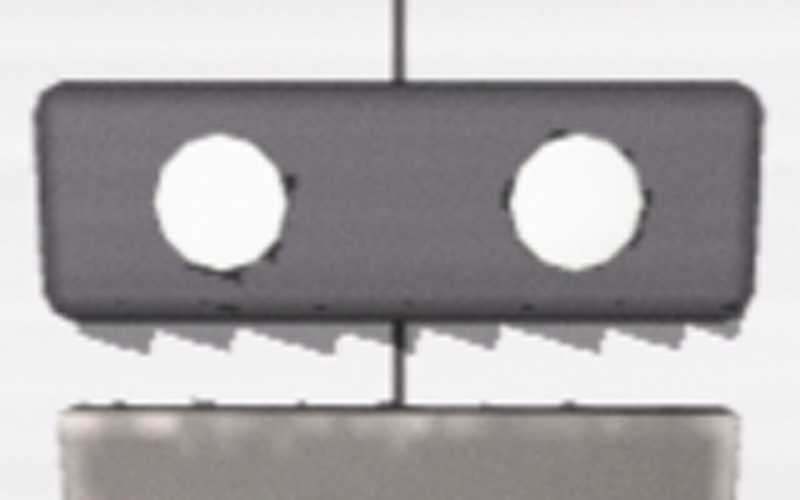

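{"op": "move_arm", "data": {"increments": [{"tx":0,"ty":0.0006,"tz":0.0015,"yaw":0,"grip":0.1},{"tx":0,"ty":0,"tz":0.0015,"yaw":0,"grip":0.1},{"tx":0,"ty":0,"tz":0.001,"yaw":0,"grip":0.1},{"tx":0,"ty":0,"tz":0,"yaw":0,"grip":0.1},{"tx":0,"ty":0,"tz":0,"yaw":0,"grip":0.1}]}}

```text
clock: 8.12
eef_pos: [0.4879, -0.1186, 0.0119]
tool_rot: [0.0, 0.605, 0.796, 0.0]
ft_force: [-1.8, 0.4, 4.0]
width: 0.0482
```

{"op": "move_arm", "data": {"increments": [{"tx":0,"ty":0,"tz":0,"yaw":0,"grip":-0.2},{"tx":0,"ty":0,"tz":0,"yaw":0,"grip":-0.4},{"tx":0,"ty":0,"tz":0,"yaw":0,"grip":-0.4},{"tx":0,"ty":0,"tz":-0.005,"yaw":0,"grip":-0.4},{"tx":0,"ty":0,"tz":-0.02,"yaw":0,"grip":-0.4},{"tx":0,"ty":0,"tz":-0.03,"yaw":0,"grip":-0.4},{"tx":0,"ty":0,"tz":-0.03,"yaw":0,"grip":-0.4},{"tx":0,"ty":-0.01,"tz":-0.03,"yaw":0,"grip":-0.4},{"tx":0,"ty":-0.02,"tz":-0.03,"yaw":0,"grip":-0.4},{"tx":0,"ty":-0.02,"tz":-0.02,"yaw":0,"grip":-0.4},{"tx":0,"ty":0,"tz":0,"yaw":0,"grip":-0.4},{"tx":0,"ty":0,"tz":0,"yaw":0,"grip":-0.4}]}}

```text
clock: 9.12
eef_pos: [0.44, -0.1326, 0.1781]
tool_rot: [0.002, 0.606, 0.796, 0.0]
ft_force: [-0.1, -0.1, -0.2]
width: 0.0596
```

```bash
python3 - <<'E'
from h import *
import pickle
p,R,s=tcp();print(p,toyaw(),s["qd"].round(3),s["width"],s["ft_force"])
c=cams.calibration("wrist")
im=cams.get_image("wrist");cv2.imwrite("pics/c4.png",im[:,:,::-1]);pickle.dump((c,p,R),open("c4.pkl","wb"))
E
```

```text
[ 0.43999364 -0.13255945  0.17813793] 1.839836331907819 [ 0.012  0.057  0.012  0.005 -0.017  0.006] 0.059552604707850676 [-0.0624677  -0.05263792 -0.15677544]
```

View pics/c4.png

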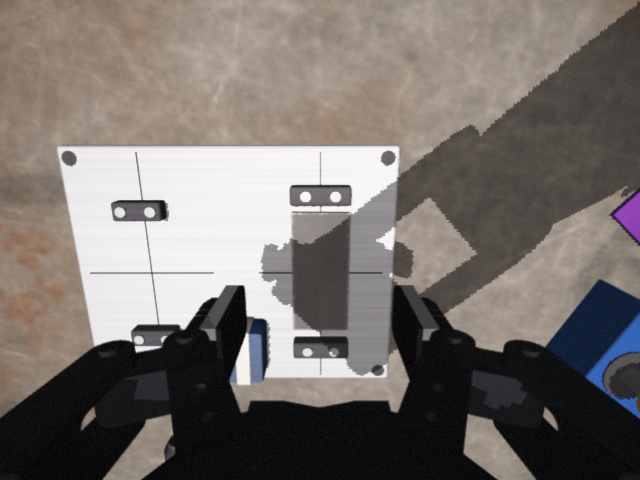

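```bash
python3 - <<'E'
from h import *
import pickle
c,p,R=pickle.load(open("c4.pkl","rb"))
im=cv2.imread("pics/c4.png")
cv2.imwrite("pics/c4z.png",cv2.resize(im[180:370,280:400],None,fx=3.15,fy=3.15,interpolation=cv2.INTER_CUBIC))
E
```

```text
(no output)
```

View pics/c4z.png

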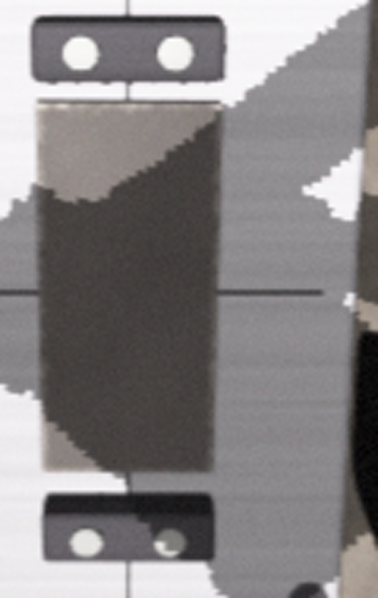

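```bash
python3 - <<'E'
from h import *
import pickle
c,p,R=pickle.load(open("c4.pkl","rb"))
u=lambda a:(np.array(a,float)+.5)/3.15-.5+np.array((280,180))
tl=lambda a,z:((w(c,u(a),z)-p)@R)[:,:2]*1000
print("coupon",tl([(38,103),(221,103),(212,470),(43,470)],.019).round(1),tl([(38,103),(221,103),(212,470),(43,470)],.019).mean(0))
print("lines",tl([(127.5,90),(128,570)],.014).round(2),tl([(5,292),(300,292)],.014).round(2))
s=tl([(33,80),(224,80)],.028);print("stop near inner",s.round(1));s=tl([(45,494),(212,494)],.014);print("far inner base",s.round(1)); print("far top inner",tl([(45,518),(212,518)],.028).round(1))
E
```

```text
coupon [[-22.4  -4.7]
 [ 25.9  -4.8]
 [ 25.8 103.5]
 [-23.1 103.6]] [ 1.54492027 49.39352741]
lines [[  1.22  -7.24]
 [  1.58 140.05]] [[-33.15  50.56]
 [ 49.76  50.39]]
stop near inner [[-22.9 -12.6]
 [ 25.8 -12.6]]
far inner base [[-23.  114.4]
 [ 26.4 114.2]]
far top inner [[-22.1 113.7]
 [ 25.4 113.6]]
```

```bash
python3 - <<'E'
from h import *
import pickle
c=pickle.load(open("b1.pkl","rb"))
u=lambda a:(np.array(a,float)+.5)/3.5-.5+np.array((195,140))
print("plunger",w(c,u([(121,304)]),.092))
C=w(c,u([(77,20),(741,172),(632,575),(14,453)]),.054)[:,:2]
print(C.round(4),[np.linalg.norm(C[i]-C[i-1]).round(4) for i in range(4)])
# least squares fit of rectangle: local corners x -57.5..57.5,y -130..40
Lc=np.array([(-57.5,-130),(-57.5,40),(57.5,40),(57.5,-130)])/1000
from scipy.optimize import least_squares
def tr(q,L):return np.array([[np.cos(q[2]),-np.sin(q[2])],[np.sin(q[2]),np.cos(q[2])]]).dot(L.T).T+q[:2]
f=least_squares(lambda q:(tr(q,Lc)-C).ravel(),[.51,.25,-.2]);print(f.x,f.fun.round(4))
print("plunger fit",tr(f.x,np.array([[0,-.1]])))
d,y=inc([*tr(f.x,np.array([[0,-.1]]))[0],.15],np.pi/2+f.x[2]);print(d,y,tcp()[0],toyaw())
E
```

```text
plunger [[0.49224915 0.1505534  0.092     ]]
[[0.4314 0.1352]
 [0.4683 0.2968]
 [0.5774 0.2741]
 [0.542  0.1101]] [np.float64(0.1134), np.float64(0.1658), np.float64(0.1114), np.float64(0.1677)]
[ 0.51447941  0.2479873  -0.21704428] [-0.0011 -0.0017 -0.0014  0.0026  0.0018  0.0006  0.0006 -0.0015]
plunger fit [[0.49294499 0.15033348]]
[0.25804022 0.12645012 0.02675419] 0.4864521944069031 [ 0.43969836 -0.13203897  0.17684719] 1.8402042458589263
```

{"op": "move_arm", "data": {"increments": [{"tx":0.0235,"ty":0.0115,"tz":0,"yaw":0,"grip":1},{"tx":0.0258,"ty":0.0126,"tz":0,"yaw":0,"grip":1},{"tx":0.0258,"ty":0.0126,"tz":0,"yaw":0,"grip":1},{"tx":0.0258,"ty":0.0126,"tz":0,"yaw":0,"grip":1},{"tx":0.0258,"ty":0.0126,"tz":0,"yaw":0,"grip":1},{"tx":0.0258,"ty":0.0126,"tz":0,"yaw":0,"grip":1},{"tx":0.0258,"ty":0.0126,"tz":0,"yaw":0,"grip":1},{"tx":0.0258,"ty":0.0126,"tz":0,"yaw":0,"grip":1},{"tx":0.0258,"ty":0.0126,"tz":0,"yaw":0,"grip":1},{"tx":0.0258,"ty":0.0126,"tz":0,"yaw":0,"grip":1},{"tx":0,"ty":0,"tz":0.01,"yaw":0.097,"grip":1},{"tx":0,"ty":0,"tz":0.01,"yaw":0.097,"grip":1},{"tx":0,"ty":0,"tz":0.01,"yaw":0.097,"grip":1},{"tx":0,"ty":0,"tz":0.01,"yaw":0.097,"grip":1},{"tx":0,"ty":0,"tz":0.01,"yaw":0.097,"grip":1},{"tx":0,"ty":0,"tz":0,"yaw":0,"grip":1},{"tx":0,"ty":0,"tz":0,"yaw":0,"grip":1}]}}

```text
clock: 10.58
eef_pos: [0.4905, 0.1482, 0.1246]
tool_rot: [-0.001, 0.778, 0.628, -0.002]
ft_force: [0.9, 0.1, -0.1]
width: 0.0001
```

```bash
python3 - <<'E'
from h import *
import pickle
p,R,s=tcp();print(p,toyaw(),s["qd"].round(3),s["width"],s["ft_force"])
c=cams.calibration("wrist")
im=cams.get_image("wrist");cv2.imwrite("pics/d1.png",im[:,:,::-1]);pickle.dump((c,p,R),open("d1.pkl","wb"))
E
```

```text
[0.49047572 0.14819089 0.12459877] 1.3592210952652808 [-0.004 -0.027 -0.021 -0.002  0.005 -0.018] 7.735660272192078e-05 [ 0.92305435  0.13219711 -0.13773265]
```

View pics/d1.png

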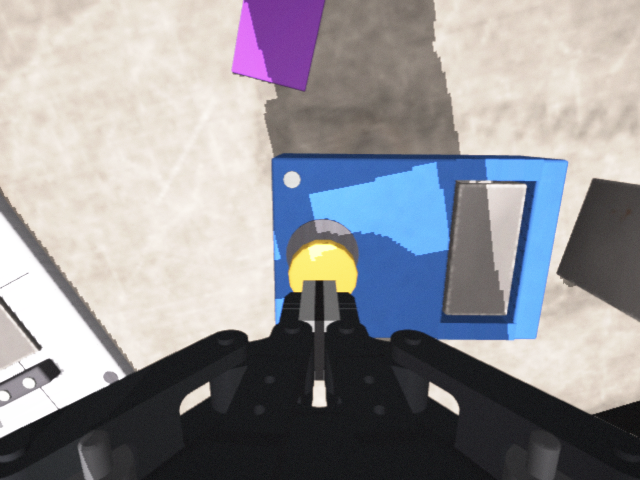

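{"op": "move_arm", "data": {"increments": [{"tx":0.0024,"ty":0.0016,"tz":0.015,"yaw":0,"grip":1},{"tx":0,"ty":0,"tz":0.012,"yaw":0,"grip":1},{"tx":0,"ty":0,"tz":0.006,"yaw":0,"grip":1},{"tx":0,"ty":0,"tz":0.005,"yaw":0,"grip":1},{"tx":0,"ty":0,"tz":0.004,"yaw":0,"grip":1},{"tx":0,"ty":0,"tz":0.004,"yaw":0,"grip":1},{"tx":0,"ty":0,"tz":0.004,"yaw":0,"grip":1},{"tx":0,"ty":0,"tz":0.003,"yaw":0,"grip":1},{"tx":0,"ty":0,"tz":0.002,"yaw":0,"grip":1},{"tx":0,"ty":0,"tz":0.002,"yaw":0,"grip":1},{"tx":0,"ty":0,"tz":0,"yaw":0,"grip":1}]}}

```text
clock: 11.55
eef_pos: [0.4935, 0.15, 0.0706]
tool_rot: [-0.0, 0.778, 0.628, -0.0]
ft_force: [-4.6, -1.2, 6.1]
width: -0.0001
```

{"op": "move_arm", "data": {"increments": [{"tx":0,"ty":0,"tz":0.002,"yaw":0,"grip":1},{"tx":0,"ty":0,"tz":0.0015,"yaw":0,"grip":1},{"tx":0,"ty":0,"tz":0.001,"yaw":0,"grip":1},{"tx":0,"ty":0,"tz":0.001,"yaw":0,"grip":1},{"tx":0,"ty":0,"tz":0,"yaw":0,"grip":1}]}}

```text
clock: 11.97
eef_pos: [0.4936, 0.15, 0.0659]
tool_rot: [-0.0, 0.778, 0.628, -0.0]
ft_force: [-8.3, 0.6, 16.8]
width: 0.0003
```

{"op": "move_arm", "data": {"increments": [{"tx":0,"ty":0,"tz":0.001,"yaw":0,"grip":1},{"tx":0,"ty":0,"tz":0,"yaw":0,"grip":1}]}}

```text
clock: 12.13
eef_pos: [0.4937, 0.15, 0.0659]
tool_rot: [-0.0, 0.778, 0.628, -0.0]
ft_force: [-11.9, -0.5, 24.7]
width: -0.0001
```

{"op": "move_arm", "data": {"increments": [{"tx":0,"ty":0,"tz":-0.01,"yaw":0,"grip":1},{"tx":0,"ty":0,"tz":-0.03,"yaw":0,"grip":0},{"tx":0,"ty":0,"tz":-0.035,"yaw":0,"grip":-1},{"tx":0.02,"ty":0,"tz":-0.035,"yaw":0,"grip":-1},{"tx":0.03,"ty":0,"tz":0,"yaw":0,"grip":-1},{"tx":0.03,"ty":0,"tz":0,"yaw":0,"grip":-1},{"tx":0.02,"ty":0,"tz":0,"yaw":0,"grip":-1},{"tx":0,"ty":0,"tz":0,"yaw":0,"grip":-1},{"tx":0,"ty":0,"tz":0,"yaw":0,"grip":-1},{"tx":0,"ty":0,"tz":0,"yaw":0,"grip":-1}]}}

```text
clock: 12.97
eef_pos: [0.5148, 0.2472, 0.173]
tool_rot: [0.0, 0.779, 0.628, -0.0]
ft_force: [-0.5, -0.6, 0.1]
width: 0.0852
```

```bash
python3 - <<'E'
from h import *
import pickle
p,R,s=tcp();print(p,toyaw(),s["qd"].round(3),s["width"],s["ft_force"])
c=cams.calibration("wrist")
im=cams.get_image("wrist");cv2.imwrite("pics/d2.png",im[:,:,::-1]);pickle.dump((c,p,R),open("d2.pkl","wb"))
cv2.imwrite("pics/d2z.png",cv2.resize(im[120:320,180:420,::-1],None,fx=3,fy=3,interpolation=cv2.INTER_CUBIC))
E
```

```text
[0.51484609 0.24716397 0.17302466] 1.3569110558891102 [-0.017 -0.004  0.012  0.002 -0.001  0.005] 0.08524520265562084 [-0.46187083 -0.58416642  0.07344546]
```

View pics/d2.png

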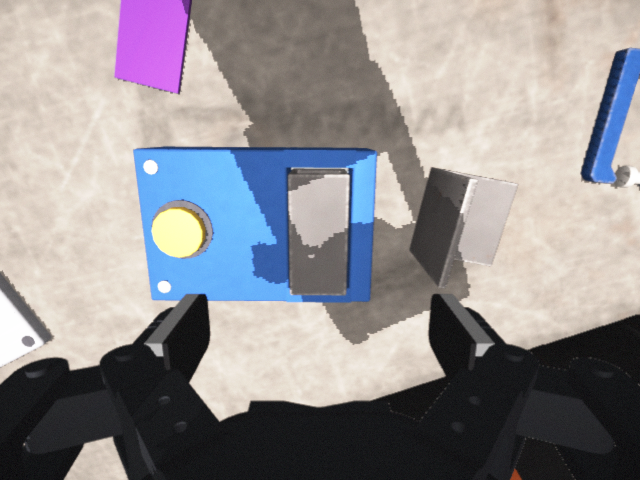

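View pics/d2z.png

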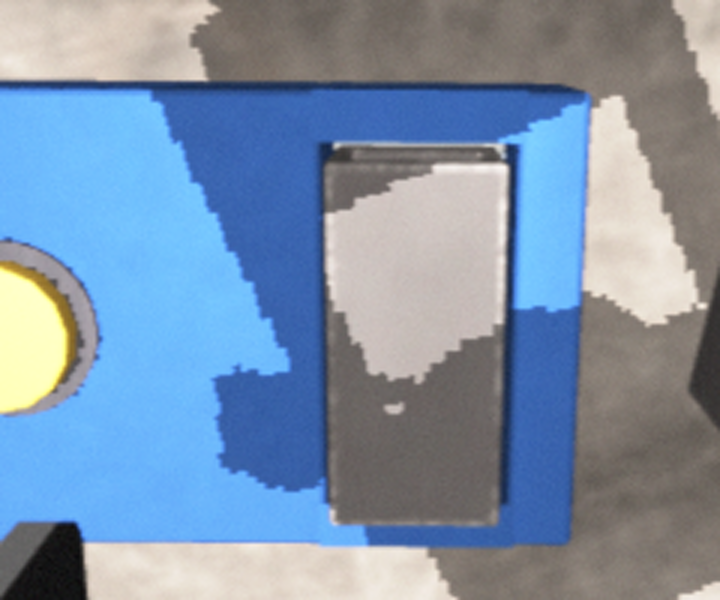

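```bash
python3 - <<'E'
from h import *
import pickle
c,p,R=pickle.load(open("d2.pkl","rb"))
u=lambda a:(np.array(a,float)+.5)/3-.5+np.array((180,120))
W=w(c,u([(325,163),(508,163),(499,523),(331,523)]),.078)
q=(W-p)@R;print(q.round(4),q.mean(0),W.mean(0));print([np.linalg.norm(W[i]-W[i-1]).round(4) for i in range(4)])
E
```

```text
[[-0.0193 -0.0431  0.095 ]
 [ 0.0195 -0.0431  0.095 ]
 [ 0.0193  0.0397  0.095 ]
 [-0.0197  0.0398  0.095 ]] [-6.81311357e-05 -1.67345112e-03  9.50248447e-02] [0.51317863 0.24741017 0.078     ]
[np.float64(0.0829), np.float64(0.0388), np.float64(0.0828), np.float64(0.039)]
```

{"op": "move_arm", "data": {"increments": [{"tx":0,"ty":-0.0017,"tz":0.02,"yaw":0,"grip":-0.35},{"tx":0,"ty":0,"tz":0.03,"yaw":0,"grip":-0.35},{"tx":0,"ty":0,"tz":0.03,"yaw":0,"grip":-0.35},{"tx":0,"ty":0,"tz":0.02,"yaw":0,"grip":-0.35},{"tx":0,"ty":0,"tz":0.011,"yaw":0,"grip":-0.35},{"tx":0,"ty":0,"tz":0.005,"yaw":0,"grip":-0.35},{"tx":0,"ty":0,"tz":0,"yaw":0,"grip":-0.35},{"tx":0,"ty":0,"tz":0,"yaw":0,"grip":-0.35}]}}

```text
clock: 13.68
eef_pos: [0.5143, 0.2478, 0.0581]
tool_rot: [0.0, 0.779, 0.627, 0.001]
ft_force: [0.7, 0.4, 0.7]
width: 0.0576
```

```bash
python3 - <<'E'
from h import *
p,R,s=tcp();print(p,toyaw(),s["qd"].round(3),s["width"],s["ft_force"])
im=cams.get_image("wrist");cv2.imwrite("pics/d3.png",im[:,:,::-1])
E
```

```text
[0.51427552 0.24777145 0.05808009] 1.3555481139010612 [ 0.005 -0.016 -0.01   0.001  0.001  0.002] 0.05763063586210677 [0.65232519 0.43079492 0.72995341]
```

View pics/d3.png

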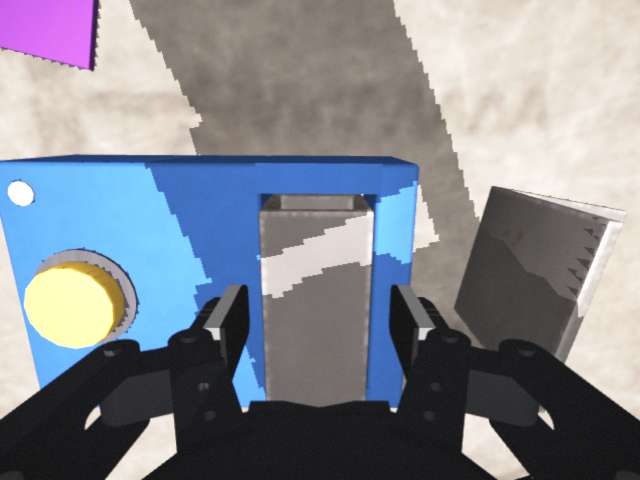

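{"op": "move_arm", "data": {"increments": [{"tx":0,"ty":0,"tz":0,"yaw":0,"grip":0.3},{"tx":0,"ty":0,"tz":0,"yaw":0,"grip":0.3},{"tx":0,"ty":0,"tz":0,"yaw":0,"grip":0.3},{"tx":0,"ty":0,"tz":0,"yaw":0,"grip":0.3},{"tx":0,"ty":0,"tz":0,"yaw":0,"grip":0.3},{"tx":0,"ty":0,"tz":0,"yaw":0,"grip":0.3}], "grip_force": 50}}

```text
clock: 14.23
eef_pos: [0.5144, 0.248, 0.0578]
tool_rot: [0.001, 0.779, 0.627, 0.001]
ft_force: [2.3, -1.4, 4.4]
width: 0.0386
```

{"op": "move_arm", "data": {"increments": [{"tx":0,"ty":0,"tz":-0.012,"yaw":0,"grip":0.3},{"tx":0,"ty":0,"tz":-0.03,"yaw":0,"grip":0.3},{"tx":0,"ty":0,"tz":-0.035,"yaw":0,"grip":0.3},{"tx":0,"ty":0,"tz":-0.03,"yaw":-0.097,"grip":0.3},{"tx":0,"ty":0,"tz":-0.02,"yaw":-0.097,"grip":0.3},{"tx":0,"ty":0,"tz":-0.01,"yaw":-0.097,"grip":0.3},{"tx":0,"ty":0,"tz":0,"yaw":-0.097,"grip":0.3},{"tx":0,"ty":0,"tz":0,"yaw":-0.097,"grip":0.3},{"tx":0,"ty":0,"tz":0,"yaw":0,"grip":0.3}]}}

```text
clock: 14.98
eef_pos: [0.5119, 0.248, 0.1933]
tool_rot: [-0.001, 0.604, 0.797, -0.001]
ft_force: [-0.4, 0.6, -3.6]
width: 0.0388
```

```bash
python3 - <<'E'
from h import *
d,y=inc([.529,-.2622,.15],np.pi/2+.2698);print(d,y,tcp()[0],toyaw(),tcp()[2]["ft_force"],tcp()[2]["width"])
E
```

```text
[-0.49581476 -0.12137052  0.04331913] 0.00396327934168017 [0.511931   0.24797217 0.19327395] 1.8445596061365768 [-0.41637812  0.58876721 -3.64291831] 0.038849278372447955
```

{"op": "move_arm", "data": {"increments": [{"tx":-0.02,"ty":-0.0049,"tz":0,"yaw":0.004,"grip":0.3},{"tx":-0.031,"ty":-0.0076,"tz":0,"yaw":0,"grip":0.3},{"tx":-0.031,"ty":-0.0076,"tz":0,"yaw":0,"grip":0.3},{"tx":-0.031,"ty":-0.0076,"tz":0,"yaw":0,"grip":0.3},{"tx":-0.031,"ty":-0.0076,"tz":0,"yaw":0,"grip":0.3},{"tx":-0.031,"ty":-0.0076,"tz":0,"yaw":0,"grip":0.3},{"tx":-0.031,"ty":-0.0076,"tz":0,"yaw":0,"grip":0.3},{"tx":-0.031,"ty":-0.0076,"tz":0,"yaw":0,"grip":0.3},{"tx":-0.031,"ty":-0.0076,"tz":0,"yaw":0,"grip":0.3},{"tx":-0.031,"ty":-0.0076,"tz":0,"yaw":0,"grip":0.3},{"tx":-0.031,"ty":-0.0076,"tz":0,"yaw":0,"grip":0.3},{"tx":-0.031,"ty":-0.0076,"tz":0,"yaw":0,"grip":0.3},{"tx":-0.031,"ty":-0.0076,"tz":0,"yaw":0,"grip":0.3},{"tx":-0.031,"ty":-0.0076,"tz":0.02,"yaw":0,"grip":0.3},{"tx":-0.031,"ty":-0.0076,"tz":0.02,"yaw":0,"grip":0.3},{"tx":-0.031,"ty":-0.0076,"tz":0.02,"yaw":0,"grip":0.3},{"tx":-0.011,"ty":-0.0027,"tz":0.02,"yaw":0,"grip":0.3},{"tx":0,"ty":0,"tz":0.015,"yaw":0,"grip":0.3},{"tx":0,"ty":0,"tz":0,"yaw":0,"grip":0.3},{"tx":0,"ty":0,"tz":0,"yaw":0,"grip":0.3}]}}

```text
clock: 16.65
eef_pos: [0.5251, -0.2613, 0.0972]
tool_rot: [-0.003, 0.608, 0.794, 0.0]
ft_force: [0.5, 0.7, -4.2]
width: 0.039
```

```bash
python3 - <<'E'
from h import *
import pickle
p,R,s=tcp();print(p,toyaw(),s["qd"].round(3),s["width"],s["ft_force"])
c=cams.calibration("wrist")
im=cams.get_image("wrist");cv2.imwrite("pics/e1.png",im[:,:,::-1]);pickle.dump((c,p,R),open("e1.pkl","wb"))
cv2.imwrite("pics/e1z.png",cv2.resize(im[60:320,200:440,::-1],None,fx=2.3,fy=2.3,interpolation=cv2.INTER_CUBIC))
E
```

```text
[ 0.52511878 -0.26130589  0.09723918] 1.8346878900089132 [ 0.016 -0.039 -0.031 -0.001 -0.003 -0.009] 0.039017311627679296 [ 0.47206686  0.66128573 -4.21339826]
```

View pics/e1.png

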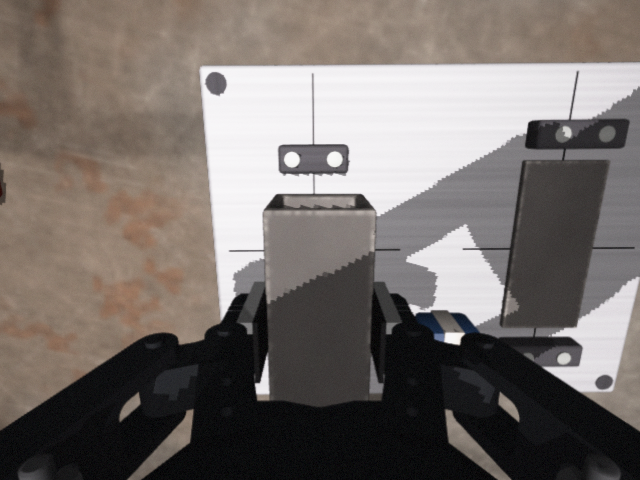

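View pics/e1z.png

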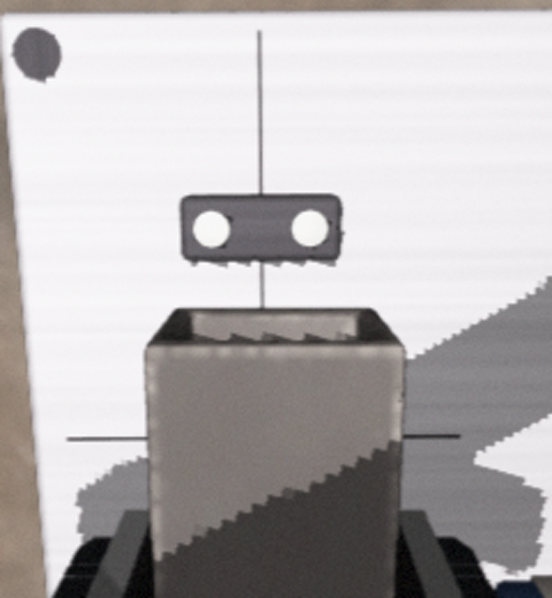

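```bash
cat > m.py <<'E'
from h import *
import pickle
def rel(f,fx,o,scr,trn,near,tz=.0202):
    c,p,R=pickle.load(open(f,"rb"))
    u=lambda a:(np.array(a,float)+.5)/fx-.5+np.array(o)
    tl=lambda a,z:((w(c,u(a),z)-p)@R)[:,:2]
    L=tl(scr,.014);T=tl(trn,.014);N=tl(near,p[2]+tz)
    # crossing
    a=np.polyfit(L[:,1],L[:,0],1);b=np.polyfit(T[:,0],T[:,1],1)
    y=0
    for _ in range(10): x=np.polyval(a,y);y=np.polyval(b,x)
    print("cross tool",round(x*1000,2),round(y*1000,2),"line ang in tool",-a[0],b[0])
    print("near",(N*1000).round(2),"centre",(N[:,0].mean()*1e3).round(2),((N[:,1].mean()+.042)*1e3).round(2))
E
python3 - <<'E'
from m import *
rel("e1.pkl",2.3,(200,60),[(259.5,30),(263,305)],[(67,438.5),(460,436)],[(147,346),(405,346)])
E
```

```text
cross tool -2.37 3.92 line ang in tool -0.009750408479208031 -0.006211513650015523
near [[-18.2  -42.77]
 [ 19.44 -42.76]] centre 0.62 -0.77
```

{"op": "move_arm", "data": {"increments": [{"tx":-0.0015,"ty":0.0025,"tz":0.0,"yaw":-0.006,"grip":0.3},{"tx":-0.0015,"ty":0.0024,"tz":0.005,"yaw":0,"grip":0.3},{"tx":0,"ty":0,"tz":0.015,"yaw":0,"grip":0.3},{"tx":0,"ty":0,"tz":0.015,"yaw":0,"grip":0.3},{"tx":0,"ty":0,"tz":0.005,"yaw":0,"grip":0.3},{"tx":0,"ty":0,"tz":0,"yaw":0,"grip":0.3},{"tx":0,"ty":0,"tz":0,"yaw":0,"grip":0.3},{"tx":0,"ty":0,"tz":0,"yaw":0,"grip":0.3}]}}

```text
clock: 17.37
eef_pos: [0.533, -0.2646, 0.0602]
tool_rot: [0.001, 0.605, 0.797, 0.0]
ft_force: [-0.1, -1.0, -3.8]
width: 0.0387
```

```bash
python3 - <<'E'
from h import *
import pickle
p,R,s=tcp();print(p,toyaw(),s["qd"].round(3),s["width"],s["ft_force"])
c=cams.calibration("wrist")
im=cams.get_image("wrist");pickle.dump((c,p,R),open("e2.pkl","wb"));cv2.imwrite("pics/e2.png",im[:,:,::-1])
cv2.imwrite("pics/e2z.png",cv2.resize(im[60:320,200:440,::-1],None,fx=2.3,fy=2.3,interpolation=cv2.INTER_CUBIC))
E
```

```text
[ 0.53296327 -0.26455244  0.06016829] 1.84324498859361 [-0.005 -0.005 -0.002 -0.001 -0.    -0.002] 0.03866167595684245 [-0.06323926 -1.02088027 -3.75888822]
```

View pics/e2z.png

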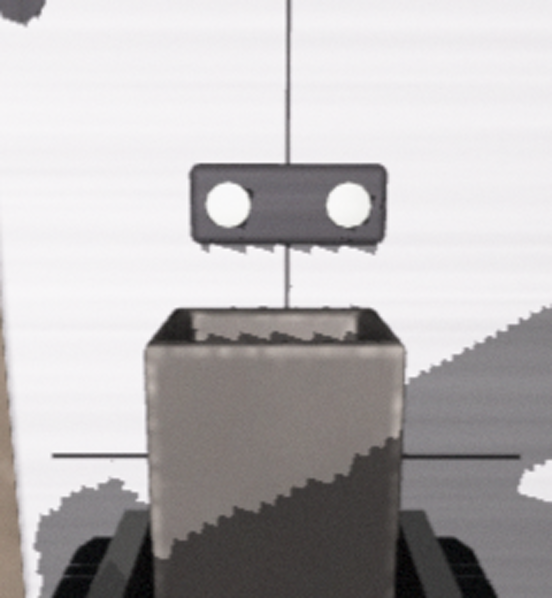

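```bash
python3 - <<'E'
from m import *
rel("e2.pkl",2.3,(200,60),[(290,5),(287,305)],[(53,456),(520,457)],[(147,346),(405,346)])
E
```

```text
cross tool 2.95 -3.14 line ang in tool 0.005269427931048233 0.0008051565056694999
near [[-18.19 -42.8 ]
 [ 19.39 -42.84]] centre 0.6 -0.82
```

{"op": "move_arm", "data": {"increments": [{"tx":0.0023,"ty":-0.0021,"tz":0,"yaw":0.003,"grip":0.3},{"tx":0,"ty":0,"tz":0.005,"yaw":0,"grip":0.3},{"tx":0,"ty":0,"tz":0.008,"yaw":0,"grip":0.3},{"tx":0,"ty":0,"tz":0.004,"yaw":0,"grip":0.3},{"tx":0,"ty":0,"tz":0,"yaw":0,"grip":0.3},{"tx":0,"ty":0,"tz":0,"yaw":0,"grip":0.3},{"tx":0,"ty":0,"tz":0,"yaw":0,"grip":0.3},{"tx":0,"ty":0,"tz":0,"yaw":0,"grip":0.3}]}}

```text
clock: 18.08
eef_pos: [0.5297, -0.2627, 0.0422]
tool_rot: [0.0, 0.606, 0.796, -0.0]
ft_force: [0.4, 0.4, -3.6]
width: 0.0387
```

```bash
python3 - <<'E'
from h import *
import pickle
p,R,s=tcp();print(p,toyaw(),s["qd"].round(3),s["width"],s["ft_force"])
c=cams.calibration("wrist")
im=cams.get_image("wrist");pickle.dump((c,p,R),open("e3.pkl","wb"));cv2.imwrite("pics/e3.png",im[:,:,::-1])
cv2.imwrite("pics/e3z.png",cv2.resize(im[60:320,200:440,::-1],None,fx=2.3,fy=2.3,interpolation=cv2.INTER_CUBIC))
E
```

```text
[ 0.52967642 -0.2626938   0.04215278] 1.840052765736884 [ 0.001 -0.004 -0.001 -0.002 -0.    -0.001] 0.038669458646398404 [ 0.37014486  0.36681996 -3.60826212]
```

View pics/e3z.png

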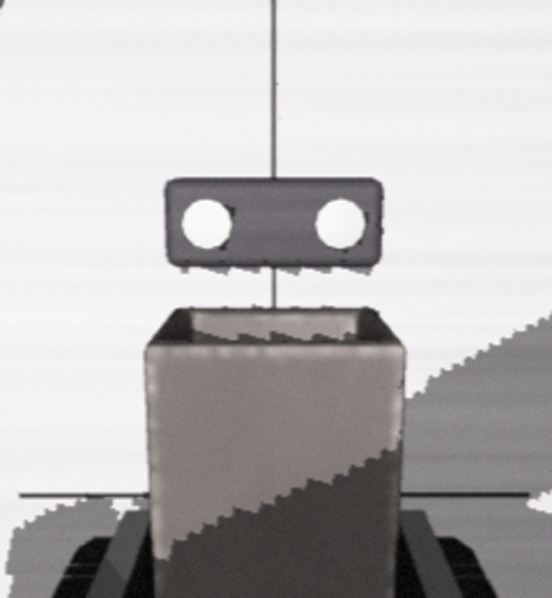

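```bash
python3 - <<'E'
from m import *
rel("e3.pkl",2.3,(200,60),[(274,5),(274,305)],[(20,494),(528,494)],[(147,346),(405,346)])
c,p,R=pickle.load(open("e3.pkl","rb"))
u=lambda a:(np.array(a,float)+.5)/2.3-.5+np.array((200,60))
print(((w(c,u([(165,265),(383,265)]),.028)-p)@R).round(4))
# tube bottom front edge
print(((w(c,u([(188,309),(366,309)]),p[2]-.0198)-p)@R).round(4))
E
```

```text
cross tool 0.3 -0.82 line ang in tool -0.00048071194476243006 -0.0010554084399417752
near [[-18.17 -42.79]
 [ 19.42 -42.82]] centre 0.63 -0.8
[[-0.0196 -0.0509  0.0141]
 [ 0.0202 -0.0509  0.0141]]
[[-0.0162 -0.0419  0.0198]
 [ 0.0179 -0.0419  0.0198]]
```

{"op": "move_arm", "data": {"increments": [{"tx":-0.0003,"ty":0,"tz":0.003,"yaw":0,"grip":0.3},{"tx":0,"ty":0,"tz":0.002,"yaw":0,"grip":0.3},{"tx":0,"ty":0,"tz":0.0015,"yaw":0,"grip":0.3},{"tx":0,"ty":0,"tz":0.001,"yaw":0,"grip":0.3},{"tx":0,"ty":0,"tz":0,"yaw":0,"grip":0.3},{"tx":0,"ty":0,"tz":0,"yaw":0,"grip":0.3}]}}

```text
clock: 18.63
eef_pos: [0.5298, -0.2628, 0.0356]
tool_rot: [0.0, 0.606, 0.796, 0.0]
ft_force: [-2.0, 3.3, 6.2]
width: 0.0386
```

{"op": "move_arm", "data": {"increments": [{"tx":0,"ty":0,"tz":0,"yaw":0,"grip":0.1},{"tx":0,"ty":0,"tz":0,"yaw":0,"grip":-0.3},{"tx":0,"ty":0,"tz":0,"yaw":0,"grip":-0.5},{"tx":0,"ty":0,"tz":0,"yaw":0,"grip":-0.5},{"tx":0,"ty":0,"tz":-0.01,"yaw":0,"grip":-0.5},{"tx":0,"ty":0,"tz":-0.03,"yaw":0,"grip":-0.5},{"tx":0,"ty":0,"tz":-0.03,"yaw":0,"grip":-0.5},{"tx":0,"ty":0,"tz":-0.035,"yaw":0,"grip":-0.5},{"tx":0,"ty":-0.01,"tz":-0.03,"yaw":0,"grip":-0.5},{"tx":0.01,"ty":-0.02,"tz":-0.03,"yaw":0,"grip":-0.5},{"tx":0.015,"ty":-0.02,"tz":-0.01,"yaw":0,"grip":-0.5},{"tx":0,"ty":0,"tz":0,"yaw":0,"grip":-0.5},{"tx":0,"ty":0,"tz":0,"yaw":0,"grip":-0.5},{"tx":0,"ty":0,"tz":0,"yaw":0,"grip":-0.5}]}}

```text
clock: 19.8
eef_pos: [0.4749, -0.2522, 0.2098]
tool_rot: [0.0, 0.606, 0.796, 0.0]
ft_force: [-0.1, 0.4, -0.5]
width: 0.0642
```

```bash
python3 - <<'E'
from h import *
import pickle
p,R,s=tcp();print(p,toyaw(),s["qd"].round(3),s["width"],s["ft_force"])
c=cams.calibration("wrist")
im=cams.get_image("wrist");pickle.dump((c,p,R),open("f1.pkl","wb"));cv2.imwrite("pics/f1.png",im[:,:,::-1])
cv2.imwrite("pics/f1z.png",cv2.resize(im[170:370,230:430,::-1],None,fx=3,fy=3,interpolation=cv2.INTER_CUBIC))
E
```

```text
[ 0.47491288 -0.25215297  0.20980869] 1.8398230205749697 [ 0.004  0.032 -0.003  0.001 -0.002 -0.001] 0.06418189894074892 [-0.14945324  0.43097451 -0.50393659]
```

View pics/f1.png

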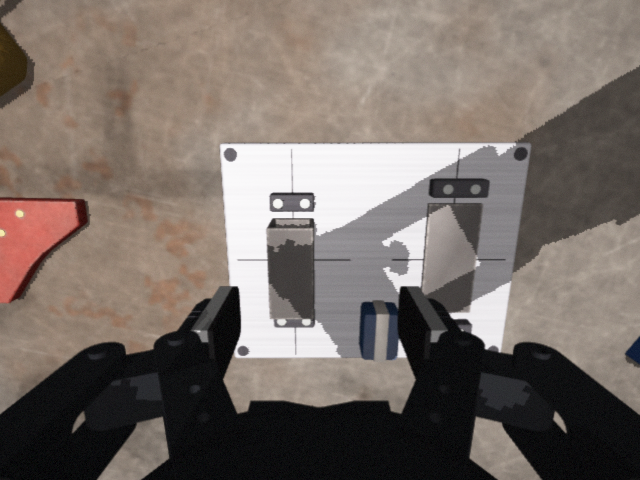

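View pics/f1z.png

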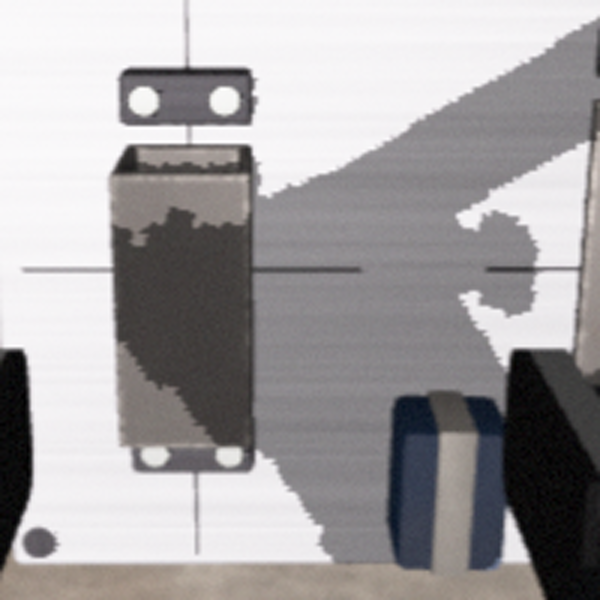

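```bash
python3 - <<'E'
from h import *
import pickle
c,p,R=pickle.load(open("f1.pkl","rb"))
u=lambda a:(np.array(a,float)+.5)/3-.5+np.array((230,170))
tl=lambda a,z:((w(c,u(a),z)-p)@R)[:,:2]*1000
t=tl([(110,175),(253,175),(252,446),(121,446)],.054);print(t.round(1),t.mean(0))
print("bottom near edge",tl([(125,146),(252,146)],.014).round(1))
print("lines",tl([(186.5,5),(190,140),(197,550)],.014).round(2),tl([(25,269),(360,269.5)],.014).round(2))
print("stops near inner",tl([(120,123),(252,123)],.028).round(1),"far outer top",tl([(133,470),(253,470)],.028).round(1))
# coupon full-image
for n in ("coupon","tube"):
  print(n,cams.place_of("wrist",n)[:2])
v=lambda a,z:((w(c,a,z)-p)@R)[:,:2]*1000
k=v([(427.5,204),(481.5,204),(471.5,311.5),(422.5,311)],.019);print(k.round(1),k.mean(0)); print(v([(459,160),(456.5,200),(490,260),(505,260)],.014))
E
```

```text
[[-43.6   7.9]
 [ -3.9   7.9]
 [ -4.4  91. ]
 [-43.4  91.1]] [-23.82038386  49.47723927]
bottom near edge [[-44.4   8.7]
 [ -4.7   8.6]]
lines [[-24.38 -34.94]
 [-24.09   6.73]
 [-24.31 152.3 ]] [[-78.07  49.31]
 [ 29.94  49.37]]
stops near inner [[-43.8  -1.5]
 [ -4.5  -1.5]] far outer top [[-43.6 113.6]
 [ -4.6 113.5]]
coupon [{'point': [449.5, 257.6], 'score': 0.91}]
tube [{'point': [292.9, 258.4], 'score': 0.86}, {'point': [373.5, 322.4], 'score': 0.28}]
[[ 99.3  -6. ]
 [148.5  -6. ]
 [151.4 101.9]
 [102.9 101.5]] [125.52704738  47.83782869]
[[125.82832967 -45.05664171]
 [127.25637569  -8.81500598]
 [165.4144522   49.69589582]
 [179.844599    49.67411135]]
```

```bash
python3 - <<'E'
from h import *
im=cv2.imread("pics/f1.png")
cv2.imwrite("pics/f1y.png",cv2.resize(im[140:350,400:530],None,fx=2.8,fy=2.8,interpolation=cv2.INTER_CUBIC))
E
```

```text
(no output)
```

View pics/f1y.png

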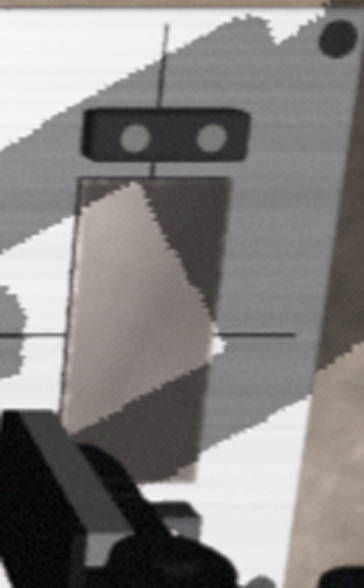

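{"op": "move_arm", "data": {"increments": [{"tx":0.03,"ty":0,"tz":0,"yaw":0,"grip":-1},{"tx":0.035,"ty":-0.005,"tz":0,"yaw":0,"grip":-1},{"tx":0.035,"ty":-0.005,"tz":0,"yaw":0,"grip":-1},{"tx":0.025,"ty":-0.005,"tz":0,"yaw":0,"grip":-1},{"tx":0,"ty":0,"tz":0,"yaw":0,"grip":-1},{"tx":0,"ty":0,"tz":0,"yaw":0,"grip":-1},{"tx":0,"ty":0,"tz":0,"yaw":0,"grip":-1},{"tx":0,"ty":0,"tz":0,"yaw":0,"grip":-1}]}}

```text
clock: 20.62
eef_pos: [0.4276, -0.1365, 0.2095]
tool_rot: [0.0, 0.606, 0.795, -0.0]
ft_force: [0.5, -0.8, -0.0]
width: 0.0853
```

```bash
python3 - <<'E'
from h import *
import pickle
p,R,s=tcp();print(p,toyaw(),s["qd"].round(3),s["width"],s["ft_force"])
c=cams.calibration("wrist")
im=cams.get_image("wrist");pickle.dump((c,p,R),open("f2.pkl","wb"));cv2.imwrite("pics/f2.png",im[:,:,::-1])
cv2.imwrite("pics/f2z.png",cv2.resize(im[160:360,260:380,::-1],None,fx=3,fy=3,interpolation=cv2.INTER_CUBIC))
E
```

```text
[ 0.42763595 -0.13647302  0.20946674] 1.8394194987074064 [-0.008  0.004  0.001  0.003  0.003  0.001] 0.08527279768272222 [ 0.48050306 -0.84940911 -0.02572272]
```

View pics/f2z.png

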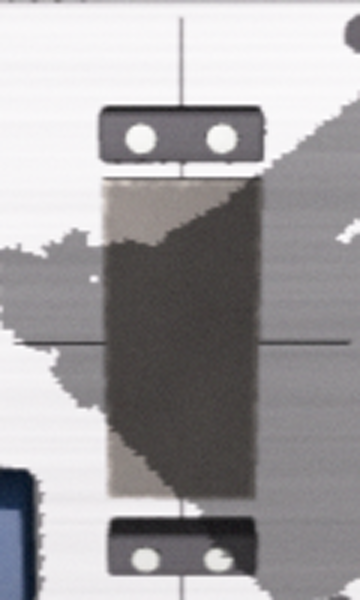

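```bash
python3 - <<'E'
from h import *
import pickle
c,p,R=pickle.load(open("f2.pkl","rb"))
u=lambda a:(np.array(a,float)+.5)/3-.5+np.array((260,160))
tl=lambda a,z:((w(c,u(a),z)-p)@R)[:,:2]*1000
k=tl([(103,180),(262,180),(256,497),(108,497)],.019);print(k.round(1),k.mean(0))
print("lines",tl([(181.5,20),(182,170),(182,590)],.014).round(2),tl([(20,343),(340,343)],.014).round(2))
print("near stop inner top",tl([(100,162),(264,162)],.028).round(1),"far base",tl([(109,518),(257,518)],.014).round(1),"outer",tl([(100,107),(182,575)],.028).round(1))
E
```

```text
[[-22.8   8.7]
 [ 26.1   8.7]
 [ 26.4 117.2]
 [-23.1 117.2]] [ 1.64281353 62.94631472]
lines [[  1.27 -39.45]
 [  1.49   6.63]
 [  1.73 155.92]] [[-51.18  64.29]
 [ 53.03  64.17]]
near stop inner top [[-23.    1.1]
 [ 25.9   1.1]] far base [[-23.2 128. ]
 [ 27.3 127.9]] outer [[-22.7 -15.4]
 [  1.7 141. ]]
```

```bash
python3 - <<'E'
from h import *
im=cams.get_image("top");cv2.imwrite("pics/g.png",cv2.resize(im[170:300,140:440,::-1],None,fx=2.6,fy=2.6))
print(r.close_job())
E
```

```text
the job is handed in; nothing more can be done
None
```

View pics/g.png

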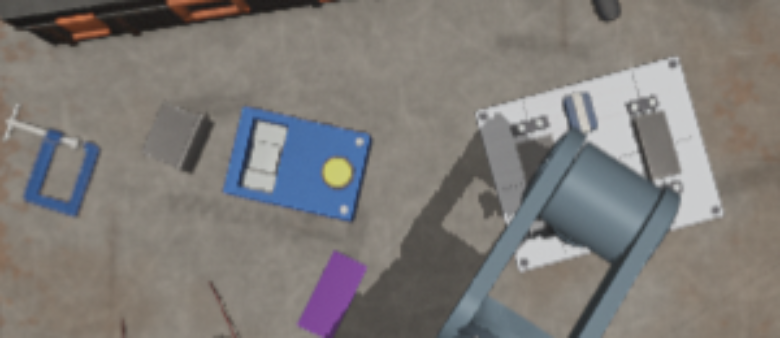

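I laid the coupon in the long bay, pushed the plunger down to its stop (TCP height 65.9 mm, about 25 N), then laid the tube in the short bay. I handed the job in at about 21 s with the arm clear of everything; no verdict was given.

| Sample | Off along the bay | Off across the bay | Squareness |
|---|---|---|---|
| Coupon | 1.3 mm, toward the robot's end | about 0.1 mm | within about 0.01 rad |
| Tube | about 0.2 mm | about 0.4 mm | within about 0.01 rad |

- **Basis:** These come from the last wrist pictures and are relative to the scribed lines. The gaps between samples and stops agree with them.
- **Coupon disagreement:** One earlier picture, with a corner of the coupon hidden, gave 1.8 mm off along the bay. I left the coupon as it was because every reading was inside the 4 mm limit.
- **Camera disagreement:** The top and wrist cameras placed the stage about 3.6 mm apart. I used only the wrist camera for placing.
- **Bystanders:** In the final top picture the clamp, angle iron and blue magnet look unmoved. The red magnet and tape are outside that crop; I did not measure the displacement of any bystander.

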